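# Gauge and pack the sleeves

## Task

Gauge the loose steel sleeves on the hand-turned table: stand every sleeve, centred, on a round pad of its own, set the brake lever upright at its middle mark, then wind the table by its crank handle anticlockwise (seen from above), past the index pointer and on for one whole turn until the handle stands at the pointer again. Put back any sleeve that shifts off its pad before the turn is complete. Then push the brake lever fully over to the robot's left (away from the gauge table) to lock, and stand each sleeve upright in a cell of its own in the white packing tray, leaving everything else on the bench where it is.

Things in the scene. Friction and masses are not known exactly. Their poses are not given: they have to be found in the camera images.
- sleeve1: plain steel sleeve, outside diameter 46 mm, 40 mm tall, bore 32 mm, standing upright to the robot's right; two or three of the four are present; origin at the centre of its underside, z up its axis
- sleeve2: plain steel sleeve, outside diameter 46 mm, 40 mm tall, bore 32 mm, standing upright to the robot's right; two or three of the four are present; origin at the centre of its underside, z up its axis
- sleeve3: plain steel sleeve, outside diameter 46 mm, 40 mm tall, bore 32 mm, standing upright to the robot's right; two or three of the four are present; origin at the centre of its underside, z up its axis
- sleeve4: plain steel sleeve, outside diameter 46 mm, 40 mm tall, bore 32 mm, standing upright to the robot's right; two or three of the four are present; origin at the centre of its underside, z up its axis
- pad1 (a point): centre of one of the three black round pads (58 mm across, flush) on the top face of the gauge table, 68 mm from its axis and 90 deg apart (90 deg from the crank handle, anticlockwise seen from above); turns with the table; z up
- pad2 (a point): centre of one of the three black round pads (58 mm across, flush) on the top face of the gauge table, 68 mm from its axis and 90 deg apart (180 deg from the crank handle, anticlockwise seen from above); turns with the table; z up
- pad3 (a point): centre of one of the three black round pads (58 mm across, flush) on the top face of the gauge table, 68 mm from its axis and 90 deg apart (270 deg from the crank handle, anticlockwise seen from above); turns with the table; z up
- table_centre (a point): centre of the top face of the gauge table, an aluminium disc 250 mm across whose top is 40 mm above the bench, with a 6 mm wide rim standing 6 mm above that top; it turns about the vertical with light friction; x and y turn with the table, the crank handle lies towards -x
- crank_grip (a point): grip point of the crank handle: upright black handle 22 mm thick rising 80 mm from the gauge table, 98 mm from its axis, on a spring mount that gives up to 8 mm in or out along the radius; this point is on the handle's axis 8 mm below its top and turns with the table
- index_pointer (a point): white index pointer on the fixed base at the rim of the table, on the robot's side, 142 mm from the table's axis, at the height of the table's top; a 74 mm tall gauge head stands on the far side, beyond the rim, its face 144 mm from the axis
- turntable (a joint): turn of the gauge table in rad, growing anticlockwise seen from above, stops at -0.8 and 7.2; 0 = crank handle at the index pointer; it starts between -0.6 and -0.15, a little short of the pointer; after one whole turn, handle at the pointer again, it reads 6.283
- brake_lever (a joint): angle of the brake lever in rad: 0 = against its stop, leaning 40 deg over to the robot's left, away from the gauge table (lock tick); 0.70 = upright (middle tick, drag); 1.40 = leaning 40 deg to the right, towards the gauge table (free tick). It stays where it is left; starts between 1.0 and 1.4
- lever_grip (a point): grip point on the brake lever's black round handle (22 mm thick, 45 mm long along the lever), 97 mm from the pivot and 18 mm below the lever's end; moves with the lever
- lever_pivot (a point): pivot of the brake lever, 35 mm above the bench, on the fixed grey brake housing (130 x 60 x 30 mm); its x points along the swing to the robot's right (the way the lever leans when free), its y along the pivot axis; a thin quadrant with three white ticks reaches 42 mm above the pivot beside the lever
- cell1 (a point): centre of the floor of one of the four square 61 mm cells of the white packing tray (134 x 134 mm, fixed to the bench; outer walls and cross dividers 17 mm high, 4 mm thick; this point 4 mm above the bench); x and y along the tray's sides
- cell2 (a point): centre of the floor of one of the four square 61 mm cells of the white packing tray (134 x 134 mm, fixed to the bench; outer walls and cross dividers 17 mm high, 4 mm thick; this point 4 mm above the bench); x and y along the tray's sides
- cell3 (a point): centre of the floor of one of the four square 61 mm cells of the white packing tray (134 x 134 mm, fixed to the bench; outer walls and cross dividers 17 mm high, 4 mm thick; this point 4 mm above the bench); x and y along the tray's sides
- cell4 (a point): centre of the floor of one of the four square 61 mm cells of the white packing tray (134 x 134 mm, fixed to the bench; outer walls and cross dividers 17 mm high, 4 mm thick; this point 4 mm above the bench); x and y along the tray's sides
- bottle: red bottle, 68 mm across, 150 mm tall, a bystander
- wrench: wrench 170 mm long lying flat, a bystander
- tape_roll: roll of tape lying flat, 90 mm across, 30 mm tall, a bystander
- flange: dark steel disc 60 mm across, 14 mm tall, a bystander
- screwdriver: black-handled screwdriver 150 mm long, a bystander
- roller: small steel roller 26 mm across and 30 mm tall, standing, a bystander

How it is judged:
By the outcome, as a careful person would: the job done as asked, in the order asked, and still so for the second after the job is handed in, with the robot touching nothing.
Of sleeve1, sleeve2, sleeve3, sleeve4 only 2 to 3 are there at a start; the rules pass over those that are not, and their reading is None.
At some moment in a run one of sleeve1, sleeve2, sleeve3, sleeve4 may be knocked a few centimetres aside while the robot is not near it.
It also fails if it takes over 210 s, if anything falls off the work surface, if the arm or the gripper's body presses on something with over 40 N, if the wrist force passes 120 N, or if a joint passes its speed limit or range.

## Robot

A 6-joint arm with a two-finger parallel gripper is mounted at the origin on the work surface. World frame = base frame: x ahead of the robot, y to its left, z up, the work surface at z = 0. Lengths are in mm, angles in rad, forces in N, time in s.
With the tool pointing down it reaches from about 275 to 750 mm from the base axis. Payload 10.2 kg.
Tool frame: the origin (TCP) lies on the front face of the gripper's body, between the roots of the fingers; the fingertips stand 73 mm ahead of it and the grasp point (between the pads) lies ctrl.grip_depth ahead of it (ctrl.grip_depth is the distance from the TCP to the grasp point, in mm); z points along the fingers, y is the direction in which the jaws open and shut (so a half turn about z gives the same grasp; the last joint's range is limited). The gripper opens to 85 mm and grips with 20 to 120 N. Pads are 22 mm wide; open, the fingers measure 114 mm over their backs; the gripper's body (76 mm by 85 mm) begins 54 mm behind the grasp point. The pads swing forward as they close: fully open they stand 13 mm farther back than shut.
Start: joints at [-0.223, 0.313, 1.498, -0, 1.331, -0.223], TCP at [525.006, -0.014, 303.894] pointing down, gripper open.
Joint ranges: [-2.94, 2.94], [-0.97, 2.17], [0.19, 2.56], [-1.23, 4.37], [0.02, 3.11], [-2.88, 2.88]. Speed limits (rad/s): [2.39, 2.39, 3.01, 3.14, 3.14, 3.14].

## Interface

Orientations are given as a unit quaternion [w, x, y, z].
In Python, from rig import readout, capture, ctrl, nets gives the robot as it stands. The module is installed in compiled form; this text tells all that it offers.
- The arm moves only by the tool apply_moves, never from a script. Its argument "targets" is a list of rows, each a list of 4 numbers: the shift along the tool's x, y, z in cm, then the turn about the tool's z in degrees. A call has 1 to 8 rows; each row shifts and turns the commanded pose from where the row before left it, along the tool's axes as they then stand; what a row does not reach is not made up. A row lasts 1/10 s, in which the tool goes at most 50 mm and 8.59 degrees, less where a joint would pass 70% of its speed; a pose out of reach is approached as far as the arm can. A call with a gripper value outside its range is refused whole. "grip" is the finger opening in cm, from 0 to 8.54, set as the call begins (left out, the last holds). The fingers move at their own pace and stop on an object; "force" is the grip in N (left out, the last holds). Time passes only in rows, so rows that do not move let the fingers close. It gives the time, the measured TCP pose, the force and the opening at its end, in the units of the state.
- readout.sense(): the state, without advancing time (a new reading comes with each control period).
- capture(name): name is "scene" or "side" or "wrist"; returns a dict with "img" (384x512x3 uint8, red, green, blue), "fov_y" (degrees; the focal length in pixels is half the picture's height over the tangent of half this angle, whatever the lens; pixels are square), "cx", "cy" (the principal point, pixels), "eye" and "rotation" of the camera in the world. Camera axes: x right, y down, z forward; pixel columns grow to the right and rows downward; lengths in mm; the calibration is good to about 2 mm. A picture is of the moment at which its call begins. There is no depth.
- ctrl.finish_job(): hands the job in, once; it reports no verdict.
Trained networks look in the newest picture that a camera, given by its name, has taken for a name from the list of things; names that differ only in an ending like _2 or _b are one class to them, and where a whole thing is asked for, a point or a joint stands for the part that bears it (a point fixed in the world has none). Each returns a list of dicts, best first, with "score" (0 to 1); they miss things now and then, are a little off and sometimes report something else, mostly with a low value. They report only what shows in the picture. A call takes as long as a camera call.
- nets.boxes_of(camera, target): "location" ([column, row] as shares, 0 to 1, of the picture: columns of its width, rows of its height, amid what is visible of it).
The state is a dict: "time_s": time; "joints": joint angles; "dq": joint speeds; "tau": joint torques, N m; "eef_pos": TCP position; "ee_rot": TCP orientation; "force": force on the tool from outside, world axes, zero at the start; "wrist_torque": the same for the moment, N m; "grip_width": opening from 0.0 (shut) to 1.0 (fully open).
Only numpy, scipy, OpenCV 4.12 (cv2) and the standard library are available. Lean on these libraries where they do the work, as an engineer would, in place of code of your own. Each camera call takes 0.05 s, during which the arm holds its last target.

## Working session

There is one attempt and no reset: what is moved stays moved. The work goes in short steps, Python scripts to look and compute and a tool call to move; the robot and the scene stay as the last step left them, time stands still between calls to the robot, and variables do not carry over. Pictures are saved under pics/ and viewed, and the job is handed in when it is done.

Besides the shell and the picture viewer there is one more tool, called after "Emit:" by a JSON object that holds its "op" and its "data", one argument or row to a line. apply_moves: Moves the arm, as the interface text tells. Its arguments: {"type":"object","properties":{"targets":{"type":"array"},"grip":{"type":"number"},"force":{"type":"number"}},"required":["targets"]}

```bash
mkdir -p pics; ls
cat > h.py <<'E'
import numpy as np, cv2
from rig import readout, capture, ctrl, nets
def K(c):
    h,w=c["img"].shape[:2]; f=h/2/np.tan(np.radians(c["fov_y"])/2); return f,c["cx"],c["cy"]
def ray(c,u,v):
    f,cx,cy=K(c); d=np.array(c["rotation"])@np.array([(u-cx)/f,(v-cy)/f,1.]); return np.array(c["eye"]),d/np.linalg.norm(d)
def onz(c,u,v,z):
    o,d=ray(c,u,v); return o+d*(z-o[2])/d[2]
def proj(c,p):
    f,cx,cy=K(c); q=np.array(c["rotation"]).T@(np.array(p,float)-np.array(c["eye"])); return np.array([cx+f*q[0]/q[2],cy+f*q[1]/q[2]])
def tri(a,b):
    (o1,d1),(o2,d2)=a,b
    A=np.stack([d1,-d2],1); t=np.linalg.lstsq(A,o2-o1,rcond=None)[0]
    p,q=o1+d1*t[0],o2+d2*t[1]; return (p+q)/2,np.linalg.norm(p-q)
def save(c,n,s=1.5):
    im=cv2.cvtColor(c["img"],cv2.COLOR_RGB2BGR); cv2.imwrite("pics/"+n+".png",cv2.resize(im,None,fx=s,fy=s,interpolation=cv2.INTER_CUBIC))
def quat2R(q):
    from scipy.spatial.transform import Rotation as R
    return R.from_quat([q[1],q[2],q[3],q[0]]).as_matrix()
E
python3 - <<'E'
from h import *
for n in ["scene","side","wrist"]:
    c=capture(n); save(c,n+"0"); print(n,c["fov_y"],c["cx"],c["cy"],np.round(c["eye"],1),np.round(c["rotation"],3).tolist())
s=readout.sense(); print(s); print(ctrl.grip_depth)
E
```

```text
pics
scene 54.83896569914459 253.99929653133333 192.68803518820422 [1283.6   12.4  797. ] [-0.272, 0.614, 0.682, -0.29]
side 44.545143287757725 258.2502800366132 195.26931016775927 [  147.1 -1001.3  1025.7] [-0.391, 0.899, -0.18, 0.076]
wrist 63.14951053587453 253.6764166529708 190.74146345012906 [525.   69.6 371.9] [0.137, 0.991, 0.0, -0.001]
{'time_s': 0.15, 'joints': array([-2.23385609e-01,  3.13347428e-01,  1.49825018e+00, -1.95332428e-05,
        1.33098356e+00, -2.23413653e-01]), 'dq': array([-0.00045136, -0.0016444 , -0.00371001,  0.00122074, -0.00033073,
        0.0013898 ]), 'tau': array([ 1.79854873e-03, -4.12368500e+01, -2.59796566e+01, -1.57318855e-04,
        3.17765021e-03, -3.62555340e-05]), 'eef_pos': array([5.24884104e+02, 1.81633335e-02, 3.03457880e+02]), 'ee_rot': array([-4.13180768e-04,  7.07095136e-01,  7.07118253e-01, -2.71405463e-04]), 'force': array([-0.18935006, -0.14137388,  0.04677771]), 'wrist_torque': array([-0.07427108, -0.04686639, -0.01352232]), 'grip_width': 0.9984506865808543}
53.900000000000006
```

```bash
python3 - <<'E'
s=open('h.py').read()
s=s.replace('np.array(c["rotation"])','quat2R(c["rotation"])')
open('h.py','w').write(s)
E
python3 - <<'E'
from h import *
C={n:capture(n) for n in ["scene","side","wrist"]}
for n in ["sleeve1","pad1","table_centre","crank_grip","lever_grip","brake_lever","cell1","index_pointer","roller","flange","bottle","tape_roll"]:
    for k in C:
        try: print(n,k,[(round(float(d["score"]),2),round(d["location"][0]*512,1),round(d["location"][1]*384,1)) for d in nets.boxes_of(k,n)][:5])
        except Exception as e: print(n,k,e)
# rough: 
c=C["wrist"]
print("pads wrist z40",[np.round(onz(c,u/1.5,v/1.5,40),1) for u,v in [(419,211),(499,311),(399,385),(408,304)]])
E
```

```text
sleeve1 scene [(0.73, 351.4, 241.8), (0.57, 148.5, 219.0), (0.53, 167.9, 181.8), (0.52, 177.4, 164.1)]
sleeve1 side [(0.88, 325.7, 267.4), (0.77, 236.5, 293.3), (0.58, 270.4, 287.0)]
sleeve1 wrist []
pad1 scene [(0.81, 258.1, 211.1), (0.43, 223.7, 164.1)]
pad1 side [(0.58, 259.4, 206.2)]
pad1 wrist [(0.64, 271.2, 187.8)]
table_centre scene [(0.86, 257.2, 211.2)]
table_centre side [(0.76, 258.9, 205.1), (0.24, 347.3, 213.6)]
table_centre wrist [(0.82, 269.3, 191.2), (0.63, 469.7, 43.9)]
crank_grip scene [(0.58, 262.2, 173.8), (0.43, 258.1, 211.9)]
crank_grip side [(0.48, 228.0, 196.6)]
crank_grip wrist [(0.57, 173.7, 205.4)]
lever_grip scene [(0.7, 365.2, 158.7)]
lever_grip side [(0.44, 266.0, 284.4)]
lever_grip wrist [(0.43, 440.9, 285.0), (0.24, 310.5, 3.5)]
brake_lever scene [(0.75, 361.0, 158.3), (0.24, 354.2, 246.7)]
brake_lever side [(0.26, 183.2, 155.2)]
brake_lever wrist [(0.61, 312.6, 2.2)]
cell1 scene [(0.72, 355.8, 243.8), (0.54, 362.8, 155.9)]
cell1 side [(0.62, 247.2, 149.6), (0.17, 257.5, 203.3)]
cell1 wrist [(0.66, 311.9, 7.1)]
index_pointer scene [(0.58, 260.3, 212.8)]
index_pointer side [(0.85, 259.5, 202.4), (0.71, 248.1, 152.7), (0.18, 165.8, 140.2)]
index_pointer wrist [(0.63, 279.2, 191.0)]
roller scene []
roller side [(0.63, 217.3, 173.1)]
roller wrist [(0.78, 201.3, 14.3)]
flange scene [(0.65, 223.5, 165.5)]
flange side [(0.69, 260.9, 202.1), (0.68, 206.6, 259.6), (0.52, 325.1, 267.6)]
flange wrist [(0.51, 98.5, 279.2)]
bottle scene [(0.79, 139.0, 244.1)]
bottle side []
bottle wrist [(0.7, 271.4, 189.9), (0.27, 311.8, 3.6)]
tape_roll scene [(0.71, 181.5, 264.7), (0.2, 354.2, 243.7)]
tape_roll side [(0.83, 346.8, 214.7)]
tape_roll wrist [(0.98, 446.0, 287.1)]
pads wrist z40 [array([551.7,  31. ,  40. ]), array([613.2, -43.3,  40. ]), array([ 539.1, -104.4,   40. ]), array([545.1, -37.8,  40. ])]
```

Run:
```python
from h import *
a=capture("scene");b=capture("side");c=capture("wrist")
for s,t in [((148.5,219),(325.7,267.4)),((167.9,181.8),(270.4,287)),((167.9,181.8),(236.5,293.3)),((177.4,164.1),(236.5,293.3)),((177.4,164.1),(270.4,287)),((365.2,154),(165,139)),((264.5,169),(227,189))]:
    p,e=tri(ray(a,*s),ray(b,*t)); print(np.round(p,1),round(e,1))
print([np.round(onz(a,u/1.5,v/1.5,17),1) for u,v in [(490,337),(564,337),(580,387),(504,397)]])
f,cx,cy=K(c);print(f,quat2R(c["rotation"]).round(3))
print(readout.sense()["time_s"])
```

```text
[ 610.8 -341.3   28.9] 4.5
[ 448.7 -334.5   22.9] 12.8
[ 384.3 -329.4   -7.1] 52.1
[ 361.1 -323.7   26.7] 7.8
[ 426.1 -329.5   56.9] 68.2
[341.8 273.6 111.5] 1.6
[447.9 -29.5 107.8] 1.5
[array([562.8, 159.9,  17. ]), array([546.9, 299.8,  17. ]), array([662.8, 311.2,  17. ]), array([698.8, 177.8,  17. ])]
312.3998797060429 [[ 1.     0.    -0.001]
 [ 0.    -0.962 -0.271]
 [-0.001  0.271 -0.962]]
2.25
```

Emit:
{"op": "apply_moves", "data": {
  "targets": [
    [-5, -1, 0, 0],
    [-5, -1, 0, 0],
    [-5, -1, 0, 0],
    [-5, -1, 0, 0],
    [-5, 0, 0, 0],
    [-5, 0, 0, 0],
    [-2, 0, 0, 0],
    [0, 0, 0, 0]
  ]
}}

```text
time_s: 3.05
eef_pos: [485.2, -318.7, 303.2]
ee_rot: [-0.0, 0.708, 0.706, -0.0]
force: [-0.4, -0.0, 0.6]
grip_width: 1.002
```

Run:
```python
from h import *
c=capture("wrist"); save(c,"w1"); s=readout.sense(); print(s["eef_pos"],s["ee_rot"],s["time_s"],np.round(c["eye"],1))
for d in nets.boxes_of("wrist","sleeve1"): print(d["score"],np.array(d["location"])*[512,384],onz(c,d["location"][0]*512,d["location"][1]*384,20))
```

```text
[ 485.48873582 -316.88728147  303.39508287] [-4.00172481e-04  7.07728483e-01  7.06484415e-01  7.45458637e-05] 3.1 [ 485.5 -249.1  371.6]
0.9 [364.9024 180.096 ] [ 613.55549265 -335.75276783   20.        ]
0.89 [222.4128 171.1872] [ 448.87961256 -324.71796389   20.        ]
0.65 [146.176  167.1168] [ 361.67479252 -319.69021507   20.        ]
```

```bash
cat >> h.py <<'E'
def ring(c,u,v,z,r=26,thr=200):
    """top-face ring of a sleeve near pixel (u,v); returns world xy at height z, pixel, ellipse axes, mm diam"""
    im=c["img"]; m=(im.min(2)>thr).astype(np.uint8)
    M=np.zeros_like(m); cv2.circle(M,(int(u),int(v)),r,1,-1); m=m*M
    m=cv2.morphologyEx(m,cv2.MORPH_CLOSE,np.ones((3,3)))
    cs,_=cv2.findContours(m,cv2.RETR_EXTERNAL,cv2.CHAIN_APPROX_NONE)
    k=max(cs,key=cv2.contourArea); k=cv2.convexHull(k); (x,y),(a,b),_=cv2.fitEllipse(k)
    f=K(c)[0]; p=onz(c,x,y,z); dist=(np.array(c["eye"])-p)@-quat2R(c["rotation"])[:,2]
    return p,(round(x,1),round(y,1)),(round(a*dist/f,1),round(b*dist/f,1))
E
python3 - <<'E'
from h import *
c=capture("wrist")
for u,v in [(211,254),(331,263),(550,272)]:
    for t in (190,215): print(ring(c,u/1.5,v/1.5,40,thr=t))
a=capture("scene");b=capture("side")
print(c["img"][int(272/1.5),int(523/1.5)],c["img"][int(272/1.5),int(515/1.5)])
E
```

```text
(array([ 362.61901987, -318.72334392,   40.        ]), (140.6, 172.2), (np.float64(43.0), np.float64(46.4)))
(array([ 362.62510354, -318.92450241,   40.        ]), (140.6, 172.4), (np.float64(41.9), np.float64(45.7)))
(array([ 448.49600328, -325.07796543,   40.        ]), (219.8, 177.9), (np.float64(44.3), np.float64(45.3)))
(array([ 448.39985009, -325.1994295 ,   40.        ]), (219.7, 178.0), (np.float64(43.3), np.float64(44.6)))
(array([ 608.25963855, -333.28309818,   40.        ]), (365.4, 185.1), (np.float64(42.7), np.float64(46.4)))
(array([ 608.32713474, -333.38304496,   40.        ]), (365.5, 185.2), (np.float64(41.8), np.float64(45.6)))
[241 247 250] [123 132 135]
```

Run:
```python
from h import *
c=capture("wrist")
print("bottle base mid-left",[np.round(onz(c,u/1.5,v/1.5,z),1) for u,v,z in [(643,262,0),(672,300,0),(700,220,60)]])
a=capture("scene");save(a,"s1")
print("bottle",[np.round(onz(a,u/1.5,v/1.5,0),1) for u,v in [(187,385),(229,385),(208,394)]])
# pads from the first wrist picture
im=cv2.imread("pics/wrist0.png"); im=cv2.resize(im,(512,384),interpolation=cv2.INTER_AREA)
w=dict(c); w["eye"]=np.array([525,69.6,371.9]); w["rotation"]=np.array([0,1,0,0.]); 
w["rotation"]=[-0.0,0.990,0.0,0]; 
import json
q=np.array([0.137,0.991,0.0,-0.001]);w["rotation"]=q/np.linalg.norm(q)
m=(im.max(2)<75).astype(np.uint8)
P=[]
for u,v in [(419,211),(499,311),(399,385)]:
    M=np.zeros_like(m);cv2.circle(M,(int(u/1.5),int(v/1.5)),32,1,-1)
    cs,_=cv2.findContours(m*M,cv2.RETR_EXTERNAL,cv2.CHAIN_APPROX_NONE);k=max(cs,key=cv2.contourArea)
    (x,y),ax,_=cv2.fitEllipse(cv2.convexHull(k));p=onz(w,x,y,40);P.append(p);print(x,y,ax,p.round(1))
P=np.array(P);ctr=(P[0]+P[2])/2;print(ctr,np.linalg.norm(P-ctr,axis=1),np.degrees(np.arctan2(*(P[0]-P[2])[1::-1])),np.degrees(np.arctan2(*(P[1]-ctr)[1::-1])))
print("pointer",onz(w,222/1.5,343/1.5,40),"crank top",onz(w,249/1.5,325/1.5,120))
```

```text
bottle base mid-left [array([ 699.6, -329.7,    0. ]), array([ 728.8, -362. ,    0. ]), array([ 698.8, -287.4,   60. ])]
bottle [array([ 722. , -374.1,    0. ]), array([ 713.8, -301. ,    0. ]), array([ 736.6, -331.3,    0. ])]
278.93231201171875 140.48129272460938 (50.86557388305664, 51.92736053466797) [551.   31.2  40. ]
332.05169677734375 206.90847778320312 (44.94894027709961, 49.14928436279297) [612.1 -42.7  40. ]
265.62384033203125 256.3199157714844 (41.584716796875, 45.95802307128906) [ 538.3 -103.9   40. ]
[544.65399754 -36.34885981  40.        ] [67.82994146 67.70712653 67.82994146] 84.63453828873935 -5.412297180478089
pointer [403.43632516 -69.05648747  40.        ] crank top [449.21949268 -24.54554325 120.        ]
```

Emit:
{"op": "apply_moves", "data": {
  "targets": [
    [-0.6, 4.1, 0, 0],
    [-0.6, 4.1, 3, 0],
    [-0.44, 4.1, 4, 0],
    [0, 0, 4, 0],
    [0, 0, 2, 0],
    [0, 0, 0, 0]
  ],
  "grip": 7.5
}}

```text
time_s: 4.0
eef_pos: [602.0, -330.5, 176.2]
ee_rot: [-0.003, 0.707, 0.707, -0.0]
force: [0.1, 0.9, -0.2]
grip_width: 0.881
```

Run:
```python
from h import *
c=capture("wrist"); save(c,"w2"); s=readout.sense(); print(s["eef_pos"],s["time_s"],ctrl.grip_depth)
u=proj(c,[608.3,-333.3,40]);print(u*1.5, ring(c,*u,40,r=40))
```

```text
[ 602.54279727 -331.13401849  179.16046699] 4.05 53.900000000000006
[395.77689593 317.89629335] (array([ 609.28221764, -333.64184306,   40.        ]), (265.3, 212.4), (np.float64(42.8), np.float64(44.9)))
```

Emit:
{"op": "apply_moves", "data": {
  "targets": [
    [-0.2, 0.6, 0, 0],
    [0, 0, 3, 0],
    [0, 0, 3, 0],
    [0, 0, 2, 0],
    [0, 0, 1.3, 0],
    [0, 0, 0, 0],
    [0, 0, 0, 0]
  ]
}}

```text
time_s: 4.75
eef_pos: [609.2, -334.3, 88.5]
ee_rot: [0.001, 0.707, 0.707, 0.0]
force: [-0.4, 0.3, -0.1]
grip_width: 0.878
```

Emit:
{"op": "apply_moves", "data": {
  "targets": [
    [0, 0, 0, 0],
    [0, 0, 0, 0],
    [0, 0, 0, 0],
    [0, 0, 0, 0],
    [0, 0, 0, 0]
  ],
  "grip": 4.0,
  "force": 50
}}

```text
time_s: 5.25
eef_pos: [609.1, -334.1, 88.4]
ee_rot: [0.001, 0.707, 0.707, 0.0]
force: [0.5, -0.7, 5.5]
grip_width: 0.52
```

Run:
```python
from h import *
c=capture("wrist"); save(c,"w3"); s=readout.sense(); print(s["eef_pos"],s["time_s"],ctrl.grip_depth,s["grip_width"]*85.4,s["force"])
u=proj(c,[608.3,-333.3,40]);print(u*1.5, ring(c,*u,40,r=40))
```

```text
[ 609.12705524 -334.13500359   88.33075939] 5.3 53.900000000000006 44.2939951762993 [0.22881754 0.15076221 5.44908937]
[377.22849668 409.12790259] (array([ 608.0803641 , -332.93522471,   40.        ]), (251.0, 272.0), (np.float64(33.4), np.float64(33.5)))
```

Emit:
{"op": "apply_moves", "data": {
  "targets": [
    [0, 0, -2, 0],
    [0, 0, -4, 0],
    [0, 0, -4, 0],
    [2, 0, -4, 0],
    [4, 0, 0, 0],
    [4, 0, 0, 0],
    [4, 0, 0, 0],
    [4, 0, 0, 0]
  ]
}}

```text
time_s: 6.1
eef_pos: [608.0, -152.2, 226.4]
ee_rot: [-0.001, 0.707, 0.707, -0.0]
force: [0.2, 0.0, -3.7]
grip_width: 0.516
```

Emit:
{"op": "apply_moves", "data": {
  "targets": [
    [4, 0, 0, 0],
    [4, 0, 0, 0],
    [2, 0.2, 0, 0],
    [1, 0, 0, 0],
    [0, 0, 0, 0]
  ]
}}

```text
time_s: 6.6
eef_pos: [610.4, -43.1, 226.5]
ee_rot: [-0.0, 0.707, 0.708, -0.0]
force: [-0.0, -0.1, -3.7]
grip_width: 0.52
```

Run:
```python
from h import *
c=capture("wrist"); save(c,"w4"); s=readout.sense(); print(s["eef_pos"],s["ee_rot"],s["time_s"],s["grip_width"]*85.4,s["force"])
```

```text
[610.4534415  -44.2106066  226.53856768] [-1.12141148e-04  7.07025409e-01  7.07188084e-01 -2.68209901e-04] 6.65 44.2835495364012 [ 0.55156733 -0.03022303 -3.37726613]
```

```bash
cat >> h.py <<'E'
def pad(c,u,v,z=40,r=40,thr=75):
    m=(c["img"].max(2)<thr).astype(np.uint8); M=np.zeros_like(m); cv2.circle(M,(int(u),int(v)),r,1,-1)
    cs,_=cv2.findContours(m*M,cv2.RETR_EXTERNAL,cv2.CHAIN_APPROX_NONE);k=max(cs,key=cv2.contourArea)
    (x,y),ax,_=cv2.fitEllipse(cv2.convexHull(k)); return onz(c,x,y,z).round(1),(round(x,1),round(y,1)),np.round(ax,1)
E
python3 - <<'E'
from h import *
c=capture("wrist")
print(pad(c,269/1.5,145/1.5))
print("hub",onz(c,265/1.5,271/1.5,40),"pad1 exp px",proj(c,[551,31.2,40])*1.5, "pad2 px",proj(c,[612.1,-42.7,40])*1.5)
im=c["img"]
s=ring(c,380/1.5,400/1.5,226.5-48,r=60,thr=120);print("sleeve",s)
E
```

```text
(array([551.4,  31.3,  40. ]), (178.3, 94.7), array([69.7, 75.3]))
hub [545.49532225 -37.81050108  40.        ] pad1 exp px [266.71824584 142.23746999] pad2 px [383.81500663 279.48979136]
sleeve (array([609.38607936, -42.21510691, 178.5       ]), (251.2, 270.8), (np.float64(39.3), np.float64(45.7)))
```

Emit:
{"op": "apply_moves", "data": {
  "targets": [
    [0, 0.23, 0, 0],
    [0, 0, 3, 0],
    [0, 0, 3, 0],
    [0, 0, 2, 0],
    [0, 0, 1, 0],
    [0, 0, 0.4, 0],
    [0, 0, 0.3, 0],
    [0, 0, 0, 0]
  ]
}}

```text
time_s: 7.5
eef_pos: [613.1, -44.1, 130.4]
ee_rot: [0.0, 0.707, 0.707, 0.0]
force: [-0.5, 0.1, -3.5]
grip_width: 0.522
```

Run:
```python
from h import *
c=capture("wrist"); save(c,"w5"); s=readout.sense(); print(s["eef_pos"],s["time_s"],s["force"])
```

```text
[613.18432221 -44.01835249 130.59669112] 7.55 [ 0.38790369  0.66390091 -4.02215949]
```

Emit:
{"op": "apply_moves", "data": {
  "targets": [
    [0, 0, 0.2, 0],
    [0, 0, 0, 0]
  ]
}}

```text
time_s: 7.75
eef_pos: [613.2, -43.9, 128.4]
ee_rot: [0.001, 0.707, 0.707, 0.0]
force: [0.4, 0.6, -1.6]
grip_width: 0.519
```

Emit:
{"op": "apply_moves", "data": {
  "targets": [
    [0, 0, 0, 0],
    [0, 0, 0, 0],
    [0, 0, 0, 0],
    [0, 0, 0, 0]
  ],
  "grip": 6.5
}}

```text
time_s: 8.15
eef_pos: [612.9, -43.9, 127.9]
ee_rot: [0.0, 0.707, 0.707, 0.0]
force: [-0.3, -0.1, -0.2]
grip_width: 0.764
```

Emit:
{"op": "apply_moves", "data": {
  "targets": [
    [0, 0, -2, 0],
    [0, 0, -4, 0],
    [0, 0, -4, 0],
    [-3, -2, -1, 0],
    [-5, -3, 0, 0],
    [-5, -3, 0, 0],
    [-5, -3, 0, 0]
  ]
}}

```text
time_s: 8.85
eef_pos: [514.5, -203.7, 238.1]
ee_rot: [0.0, 0.707, 0.707, 0.0]
force: [-0.2, -0.9, 0.2]
grip_width: 0.764
```

Run:
```python
from h import *
c=capture("wrist"); save(c,"w6"); s=readout.sense(); print(s["eef_pos"],s["time_s"],s["force"])
b=capture("side"); save(b,"sd1")
```

```text
[ 511.63035126 -209.47839813  237.96308366] 8.9 [-1.61030438 -6.84371098  0.77358885]
```

Emit:
{"op": "apply_moves", "data": {
  "targets": [
    [-4, -2.5, 0, 0],
    [-4, -2, 0, 0],
    [-3.3, -1.6, 2, 0],
    [0, 0, 3, 0],
    [0, 0, 3, 0],
    [0, 0, 0, 0],
    [0, 0, 0, 0]
  ],
  "grip": 7
}}

```text
time_s: 9.65
eef_pos: [455.2, -315.3, 158.5]
ee_rot: [0.0, 0.707, 0.707, 0.0]
force: [-1.0, -0.8, 0.5]
grip_width: 0.823
```

Run:
```python
from h import *
c=capture("wrist"); save(c,"w7"); s=readout.sense(); print(s["eef_pos"],s["time_s"],s["force"])
u=proj(c,[448.5,-325.1,40]);print(u*1.5, ring(c,*u,40,r=40,thr=130))
```

```text
[ 455.43021444 -315.52317736  159.30270143] 9.7 [-0.14720785 -0.34453362  0.95240434]
[365.00439118 345.845216  ] (array([ 448.69138612, -322.58153875,   40.        ]), (243.6, 226.9), (np.float64(46.0), np.float64(48.0)))
```

Emit:
{"op": "apply_moves", "data": {
  "targets": [
    [-0.98, -0.62, 0, 0],
    [0, 0, 2, 0],
    [0, 0, 2.5, 0],
    [0, 0, 2, 0],
    [0, 0, 0.6, 0],
    [0, 0, 0, 0]
  ]
}}

```text
time_s: 10.3
eef_pos: [448.4, -325.7, 87.2]
ee_rot: [0.0, 0.707, 0.707, -0.0]
force: [0.7, -0.7, 0.5]
grip_width: 0.82
```

Emit:
{"op": "apply_moves", "data": {
  "targets": [
    [0, 0, 0, 0],
    [0, 0, 0, 0],
    [0, 0, 0, 0],
    [0, 0, 0, 0],
    [0, 0, 0, 0]
  ],
  "grip": 4.0,
  "force": 50
}}

```text
time_s: 10.8
eef_pos: [448.8, -325.8, 88.4]
ee_rot: [0.001, 0.707, 0.707, -0.0]
force: [-2.8, 1.0, 6.8]
grip_width: 0.523
```

Run:
```python
from h import *
c=capture("wrist"); save(c,"w8"); s=readout.sense(); print(s["eef_pos"],s["time_s"],s["force"],s["grip_width"])
```

```text
[ 448.7744046  -325.79190299   88.41368307] 10.85 [-2.61553887 -0.13252824  5.26903037] 0.5245153542015757
```

Emit:
{"op": "apply_moves", "data": {
  "targets": [
    [0, 0, -2, 0],
    [0, 0, -4, 0],
    [0, 0, -4, 0],
    [2, 1, -4, 0],
    [4, 1.3, 0, 0],
    [4, 1.3, 0, 0],
    [4, 1.3, 0, 0],
    [4, 1.3, 0, 0]
  ]
}}

```text
time_s: 11.65
eef_pos: [510.6, -143.6, 227.4]
ee_rot: [0.0, 0.707, 0.707, 0.0]
force: [1.0, 0.5, -3.5]
grip_width: 0.521
```

Emit:
{"op": "apply_moves", "data": {
  "targets": [
    [4, 1.3, 0, 0],
    [4, 1.3, 0, 0],
    [4, 1.3, 0, 0],
    [3, 0.3, 0, 0],
    [2, 0, 0, 0],
    [0.6, 0, 0, 0],
    [0, 0, 0, 0],
    [0, 0, 0, 0]
  ]
}}

```text
time_s: 12.45
eef_pos: [552.4, 29.9, 226.9]
ee_rot: [0.0, 0.707, 0.707, -0.0]
force: [0.1, 0.2, -3.2]
grip_width: 0.518
```

Run:
```python
from h import *
c=capture("wrist"); save(c,"w9"); s=readout.sense(); print(s["eef_pos"],s["time_s"],s["force"],s["grip_width"])
```

```text
[552.48472489  29.7360229  226.90178472] 12.5 [ 0.44136086 -0.26124342 -4.31792242] 0.5222612277609677
```

Emit:
{"op": "apply_moves", "data": {
  "targets": [
    [0, -0.03, 3, 0],
    [0.03, 0, 3, 0],
    [0, 0, 2, 0],
    [0, 0, 1, 0],
    [0, 0, 0.5, 0],
    [0, 0, 0.37, 0],
    [0, 0, 0, 0],
    [0, 0, 0, 0]
  ]
}}

```text
time_s: 13.3
eef_pos: [552.5, 31.0, 128.8]
ee_rot: [0.001, 0.707, 0.707, 0.0]
force: [0.5, 0.5, -3.4]
grip_width: 0.523
```

Run:
```python
from h import *
c=capture("wrist"); save(c,"w10"); s=readout.sense(); print(s["eef_pos"],s["time_s"],s["force"],s["grip_width"])
```

```text
[552.40594688  31.03280591 128.69942509] 13.35 [-0.06783597  0.65169892 -2.84753411] 0.519457788869041
```

Emit:
{"op": "apply_moves", "data": {
  "targets": [
    [-0.1, 0, 0, 0],
    [0, 0, 0.1, 0],
    [0, 0, 0, 0]
  ]
}}

```text
time_s: 13.65
eef_pos: [552.7, 30.0, 128.4]
ee_rot: [0.001, 0.707, 0.707, 0.001]
force: [-1.9, 0.6, 7.1]
grip_width: 0.52
```

Emit:
{"op": "apply_moves", "data": {
  "targets": [
    [0, 0, 0, 0],
    [0, 0, 0, 0],
    [0, 0, 0, 0],
    [0, 0, 0, 0]
  ],
  "grip": 6.5
}}

```text
time_s: 14.05
eef_pos: [552.2, 30.0, 127.0]
ee_rot: [0.0, 0.707, 0.707, 0.0]
force: [0.4, -0.2, -0.0]
grip_width: 0.762
```

Emit:
{"op": "apply_moves", "data": {
  "targets": [
    [0, 0, -2, 0],
    [0, 0, -4, 0],
    [0, 0, -4, 0],
    [-3, -1, -1, 0],
    [-4, -2.2, 0, 0],
    [-4, -2.2, 0, 0],
    [-4, -2.2, 0, 0],
    [-4, -2.2, 0, 0]
  ]
}}

```text
time_s: 14.85
eef_pos: [453.1, -161.2, 237.2]
ee_rot: [0.0, 0.707, 0.707, 0.0]
force: [0.6, -2.3, 0.9]
grip_width: 0.761
```

Emit:
{"op": "apply_moves", "data": {
  "targets": [
    [-4, -2.2, 0, 0],
    [-4, -2.2, 0, 0],
    [-4, -2.2, 0, 0],
    [-3, -2, 0, 0],
    [-1, 0, 2, 0],
    [0, 0, 3, 0],
    [0, 0, 0, 0],
    [0, 0, 0, 0]
  ],
  "grip": 7
}}

```text
time_s: 15.65
eef_pos: [368.3, -319.9, 187.6]
ee_rot: [-0.0, 0.707, 0.707, 0.0]
force: [-0.7, -0.6, 0.0]
grip_width: 0.82
```

Run:
```python
from h import *
c=capture("wrist"); save(c,"w11"); s=readout.sense(); print(s["eef_pos"],s["time_s"],s["force"],s["grip_width"])
print(proj(c,[362.6,-318.8,40])*1.5)
a=capture("scene"); save(a,"s2")
```

```text
[ 368.57247063 -320.0700713   188.21739984] 15.7 [-0.11121754  0.38300403 -0.35906916] 0.8190387199493364
[368.93864467 301.28925161]
```

Emit:
{"op": "apply_moves", "data": {
  "targets": [
    [0.03, -0.58, 0, 0],
    [0, 0, 3, 0],
    [0, 0, 3, 0],
    [0, 0, 2.5, 0],
    [0, 0, 1, 0],
    [0, 0, 0.5, 0],
    [0, 0, 0, 0]
  ]
}}

```text
time_s: 16.45
eef_pos: [362.5, -319.9, 87.6]
ee_rot: [0.0, 0.707, 0.707, -0.0]
force: [0.2, 0.1, -0.4]
grip_width: 0.82
```

Emit:
{"op": "apply_moves", "data": {
  "targets": [
    [0, 0, 0, 0],
    [0, 0, 0, 0],
    [0, 0, 0, 0],
    [0, 0, 0, 0],
    [0, 0, 0, 0]
  ],
  "grip": 4.0,
  "force": 50
}}

```text
time_s: 16.95
eef_pos: [362.6, -320.0, 88.4]
ee_rot: [0.001, 0.707, 0.707, -0.0]
force: [-1.6, 2.0, 7.1]
grip_width: 0.521
```

Run:
```python
from h import *
c=capture("wrist"); save(c,"w12"); s=readout.sense(); print(s["eef_pos"],s["time_s"],s["force"],s["grip_width"])
```

```text
[ 362.62002033 -320.03973742   88.34264064] 17.0 [-2.40795624  0.37802686  8.02495941] 0.5172014938380103
```

Emit:
{"op": "apply_moves", "data": {
  "targets": [
    [0, 0, -2, 0],
    [0, 0, -4, 0],
    [0, 0, -4, 0],
    [1, 1, -4, 0],
    [3, 2.5, 0, 0],
    [3, 2.5, 0, 0],
    [3, 2.5, 0, 0],
    [3, 2.5, 0, 0]
  ]
}}

```text
time_s: 17.8
eef_pos: [473.0, -188.2, 227.5]
ee_rot: [0.0, 0.707, 0.707, 0.0]
force: [0.3, -0.6, -3.3]
grip_width: 0.523
```

Emit:
{"op": "apply_moves", "data": {
  "targets": [
    [3, 2.5, 0, 0],
    [3, 2.2, 0, 0],
    [2.5, 2, 0, 0],
    [0, 0, 0, 0],
    [0, 0, 0, 0],
    [0, 0, 0, 0]
  ]
}}

```text
time_s: 18.4
eef_pos: [538.9, -105.2, 227.1]
ee_rot: [-0.0, 0.707, 0.707, -0.0]
force: [0.2, 0.1, -3.9]
grip_width: 0.521
```

Run:
```python
from h import *
c=capture("wrist"); save(c,"w13"); s=readout.sense(); print(s["eef_pos"],s["time_s"],s["force"],s["grip_width"])
```

```text
[ 538.86140184 -105.42080769  227.16109055] 18.45 [ 0.18465362  0.56719337 -3.93352719] 0.5231653994656446
```

Emit:
{"op": "apply_moves", "data": {
  "targets": [
    [0, 0, 3, 0],
    [0, 0, 3, 0],
    [0, 0, 2, 0],
    [0, 0, 1, 0],
    [0, 0, 0.5, 0],
    [0, 0, 0.4, 0],
    [0, 0, 0, 0],
    [0, 0, 0, 0]
  ]
}}

```text
time_s: 19.25
eef_pos: [539.6, -104.8, 128.8]
ee_rot: [0.001, 0.707, 0.707, 0.0]
force: [-0.7, 0.1, -3.4]
grip_width: 0.523
```

Run:
```python
from h import *
c=capture("wrist"); save(c,"w14"); s=readout.sense(); print(s["eef_pos"],s["time_s"],s["force"],s["grip_width"])
```

```text
[ 539.56856217 -104.72077096  128.67737397] 19.3 [ 0.10569192 -0.68498738 -3.32188265] 0.5193125015340423
```

Emit:
{"op": "apply_moves", "data": {
  "targets": [
    [-0.07, -0.1, 0, 0],
    [0, 0, 0.1, 0],
    [0, 0, 0, 0]
  ]
}}

```text
time_s: 19.6
eef_pos: [538.8, -105.4, 128.4]
ee_rot: [0.001, 0.707, 0.707, 0.0]
force: [-2.8, 1.5, 7.0]
grip_width: 0.519
```

Emit:
{"op": "apply_moves", "data": {
  "targets": [
    [0, 0, 0, 0],
    [0, 0, 0, 0],
    [0, 0, 0, 0],
    [0, 0, 0, 0]
  ],
  "grip": 6.5
}}

```text
time_s: 20.0
eef_pos: [538.4, -105.4, 127.0]
ee_rot: [0.0, 0.707, 0.707, -0.0]
force: [-0.9, -0.1, 0.7]
grip_width: 0.759
```

Emit:
{"op": "apply_moves", "data": {
  "targets": [
    [0, 0, -2, 0],
    [0, 0, -4, 0],
    [0, 0, -4, 0],
    [2, 0, -4, 0],
    [3, 0, -2, 0],
    [2, 0, -2, 0],
    [0, 0, 0, 0],
    [0, 0, 0, 0]
  ]
}}

```text
time_s: 20.8
eef_pos: [538.3, -35.4, 306.6]
ee_rot: [-0.0, 0.707, 0.707, -0.0]
force: [-0.2, 0.1, -0.5]
grip_width: 0.76
```

Run:
```python
from h import *
c=capture("wrist"); save(c,"w15"); s=readout.sense(); print(s["eef_pos"],s["time_s"],s["force"],s["grip_width"])
```

```text
[538.16539239 -35.83276191 306.02806677] 20.85 [ 0.59838563  0.25743085 -0.41811527] 0.7611918468219234
```

Check centring numerically with ring tops (z=80) against pad geometry.

Run:
```python
from h import *
c=capture("wrist")
im=c["img"].astype(int)
vis=c["img"].copy()
for n,(u,v),p in [("p1",(404,161),(551.2,31.2)),("p2",(495,278),(612.3,-42.7)),("p3",(382,362),(538.5,-103.8))]:
    e=proj(c,[*p,80])*1.5; print(n,"eyeball top",onz(c,u/1.5,v/1.5,80).round(1),"expected",p,"exp px",e.round(1))
    for z,r,col in [(40,29,(255,255,0)),(80,23,(0,255,0)),(80,16,(0,255,0))]:
        pts=np.array([proj(c,[p[0]+r*np.cos(t),p[1]+r*np.sin(t),z]) for t in np.linspace(0,6.283,60)])
        for q in pts: 
            if 0<=q[0]<512 and 0<=q[1]<384: vis[int(round(q[1])),int(round(q[0]))]=col
cv2.imwrite("pics/ov1.png",cv2.cvtColor(cv2.resize(vis[50:290,130:400],None,fx=2.8,fy=2.4,interpolation=cv2.INTER_NEAREST),cv2.COLOR_RGB2BGR))
```

```text
p1 eyeball top [552.   29.7  80. ] expected (551.2, 31.2) exp px [402.8 158.4]
p2 eyeball top [612.  -43.8  80. ] expected (612.3, -42.7) exp px [495.5 276.4]
p3 eyeball top [ 538.7 -103.2   80. ] expected (538.5, -103.8) exp px [381.7 362.8]
```

Emit:
{"op": "apply_moves", "data": {
  "targets": [
    [4.5, -2, 0, 0],
    [4.5, -2, 0, 0],
    [4.5, -2, 0, 0],
    [4.5, -2, 0, 0],
    [4.5, -2, 0, 0],
    [4, -2, 0, 0],
    [2, -2, 0, 0],
    [0, -1.5, 0, 0]
  ]
}}

```text
time_s: 21.7
eef_pos: [382.3, 250.9, 306.0]
ee_rot: [-0.001, 0.706, 0.708, -0.001]
force: [-0.6, -0.3, 0.3]
grip_width: 0.76
```

Emit:
{"op": "apply_moves", "data": {
  "targets": [
    [0, 0, 0, 0],
    [0, 0, 0, 0]
  ]
}}

```text
time_s: 21.9
eef_pos: [383.9, 249.1, 306.6]
ee_rot: [-0.0, 0.707, 0.707, -0.0]
force: [0.7, -0.7, 0.4]
grip_width: 0.757
```

Run:
```python
from h import *
c=capture("wrist"); save(c,"w16"); s=readout.sense(); print(s["eef_pos"],s["time_s"],s["force"],s["grip_width"],c["eye"])
np.save("w16eye.npy",np.r_[c["eye"],c["rotation"]])
b=capture("side"); save(b,"sd2"); a=capture("scene")
cv2.imwrite("pics/sc_lever.png",cv2.cvtColor(cv2.resize(a["img"][130:280,300:420],None,fx=5,fy=4,interpolation=cv2.INTER_CUBIC),cv2.COLOR_RGB2BGR))
cv2.imwrite("pics/sd_lever.png",cv2.cvtColor(cv2.resize(b["img"][110:200,140:240],None,fx=6,fy=6,interpolation=cv2.INTER_CUBIC),cv2.COLOR_RGB2BGR))
```

```text
[384.19039832 249.02338107 306.67448662] 21.95 [ 0.16971178  0.82389619 -0.11236404] 0.7600780648027359 [384.12934265 318.73942622 375.04758671]
```

Run:
```python
from h import *
a=capture("scene");b=capture("side");c=capture("wrist")
R=dict(sc=ray(a,365.8,154.5),sd=ray(b,165.8,139.7),wr=ray(c,308/1.5,233/1.5))
for x,y in [("sc","sd"),("sc","wr"),("sd","wr")]:
    p,e=tri(R[x],R[y]); print(x,y,p.round(1),round(e,1))
# handle tip, shaft start in wr/sc
p,e=tri(ray(a,300+332/5,130+72/4),ray(c,286/1.5,236/1.5));print("tip",p,e)
p,e=tri(ray(a,300+324/5,130+125/4),ray(c,343/1.5,229/1.5));print("handle root",p,e)
for n,u,v,z in [("pivot",399,222,35),("h00",312,174,30),("h10",487,180,30),("h11",482,260,30),("h01",318,257,30)]: print(n,onz(c,u/1.5,v/1.5,z).round(1))
for n,u,v in [("t1",358,252),("t2",399,255),("t3",438,253)]: print(n,onz(c,u/1.5,v/1.5,60).round(1))
for n,u,v in [("A",583,186),("B",766,165),("C",760,330),("D",593,351),("mid",674,264)]: print("tray",n,onz(c,u/1.5,v/1.5,17).round(1))
```

```text
sc sd [343.3 274.6 109.2] 1.7
sc wr [342.3 275.3 109.3] 0.1
sd wr [343.  275.  108.2] 1.6
tip [332.63389208 275.50751531 126.2554521 ] 2.2550651960085983
handle root [360.75703604 274.25662069  96.50657473] 3.0526120407686066
pivot [397.1 271.2  35. ]
h00 [334.6 305.   30. ]
h10 [460.4 300.7  30. ]
h11 [460.2 241.8  30. ]
h01 [336.6 244.2  30. ]
t1 [368.3 254.2  60. ]
t2 [396.4 252.1  60. ]
t3 [423.1 253.4  60. ]
tray A [535.4 295.5  17. ]
tray B [668.9 310.6  17. ]
tray C [693.  180.3  17. ]
tray D [559.2 161.9  17. ]
tray mid [613.6 235.6  17. ]
```

Run:
```python
from h import *
s=readout.sense(); print(s["joints"].round(3), s["eef_pos"])
```

```text
[ 0.319  0.161  1.683 -0.     1.298  0.32 ] [383.82615895 249.31396691 306.88117744]
```

Emit:
{"op": "apply_moves", "data": {
  "targets": [
    [0, 0, 0, 8.5],
    [0, 0, 0, 8.5],
    [0, 0, 0, 8.5],
    [0, 0, 0, 8.5],
    [0, 0, 0, 8.5],
    [0, 0, 0, 8.5],
    [0, 0, 0, 8.5],
    [0, 0, 0, 8.5]
  ],
  "grip": 5
}}

```text
time_s: 23.0
eef_pos: [383.6, 249.5, 307.0]
ee_rot: [-0.0, 0.982, 0.188, -0.0]
force: [-0.4, 0.4, 0.7]
grip_width: 0.584
```

Emit:
{"op": "apply_moves", "data": {
  "targets": [
    [0, 0, 0, 8.5],
    [0, 0, 0, 8.5],
    [0, 0, 0, 5],
    [0, 0, 0, 0]
  ]
}}

```text
time_s: 23.4
eef_pos: [383.6, 249.5, 307.0]
ee_rot: [0.0, 1.0, -0.001, -0.0]
force: [-0.2, 0.4, 0.4]
grip_width: 0.585
```

Run:
```python
from h import *
s=readout.sense(); print(s["joints"].round(3), s["eef_pos"]); R=quat2R(s["ee_rot"]); print(R.round(3))
c=capture("wrist"); save(c,"w17"); 
for n,u in [("grip",(339,275,113)),("pivot",(397.5,272,35))]:
    print(n,proj(c,u)*1.5, "shift cm",(R.T@(np.array(u)+[0,0,53.9]-s["eef_pos"])/10).round(2))
```

```text
[0.32  0.161 1.683 0.    1.298 1.892] [383.57488747 249.51858387 307.00092658]
[[ 1.    -0.001 -0.   ]
 [-0.001 -1.    -0.   ]
 [-0.     0.    -1.   ]]
grip [339.81379112 348.5675903 ] shift cm [-4.46 -2.54 14.01]
pivot [350.78639177 231.77244273] shift cm [ 1.39 -2.25 21.81]
```

Emit:
{"op": "apply_moves", "data": {
  "targets": [
    [-3, -1.5, 0, 0],
    [-1.46, -1.04, 2, 0],
    [0, 0, 3, 0],
    [0, 0, 3, 0],
    [0, 0, 3, 0],
    [0, 0, 2, 0],
    [0, 0, 1, 0],
    [0, 0, 0, 0]
  ]
}}

```text
time_s: 24.25
eef_pos: [338.6, 274.9, 166.4]
ee_rot: [0.0, 1.0, 0.001, -0.001]
force: [0.3, 0.3, 0.5]
grip_width: 0.589
```

Run:
```python
from h import *
s=readout.sense(); print(s["joints"].round(3), s["eef_pos"],s["force"])
c=capture("wrist"); save(c,"w18");
```

```text
[0.412 0.296 1.926 0.    0.921 1.982] [338.61549757 274.89540339 166.39415388] [0.28069982 0.34163477 0.51967309]
```

Emit:
{"op": "apply_moves", "data": {
  "targets": [
    [0, 0, 0, 0],
    [0, 0, 0, 0],
    [0, 0, 0, 0],
    [0, 0, 0, 0],
    [0, 0, 0, 0],
    [0, 0, 0, 0]
  ],
  "grip": 1.8,
  "force": 30
}}

```text
time_s: 24.9
eef_pos: [338.8, 274.7, 167.8]
ee_rot: [0.0, 1.0, 0.0, 0.0]
force: [-1.8, -3.6, 6.6]
grip_width: 0.251
```

Run:
```python
from h import *
c=capture("wrist"); s=readout.sense(); print(s["eef_pos"],s["force"],s["grip_width"]*85.4)
print("pivot",onz(c,388/1.5,181/1.5,35), "tick mid",onz(c,443/1.5,190/1.5,77))
P=np.array([397.3,35.]);phi=np.radians(36.6)
for r in (97,):
  pr=None
  for f in np.radians([36.6,30,24,18,12,6,0]):
    p=(-r*np.sin(f),r*np.cos(f))
    if pr: print(np.round([(p[0]-pr[0])/10,-(p[1]-pr[1])/10],2))
    pr=p
```

```text
[338.84390283 274.70139839 167.83463393] [-2.38739122 -5.7105504   6.71959217] 21.142278708888075
pivot [396.66663638 272.3225397   35.        ] tick mid [395.98767203 254.66479372  77.        ]
[ 0.93 -0.61]
[ 0.9  -0.46]
[ 0.95 -0.36]
[ 0.98 -0.26]
[ 1.   -0.16]
[ 1.01 -0.05]
```

Emit:
{"op": "apply_moves", "data": {
  "targets": [
    [0.93, 0.03, -0.61, 0],
    [0.9, 0.03, -0.46, 0],
    [0.95, 0.03, -0.36, 0],
    [0.98, 0.03, -0.26, 0],
    [1.0, 0.03, -0.16, 0],
    [1.01, 0.03, -0.05, 0],
    [0, 0, 0, 0],
    [0, 0, 0, 0]
  ]
}}

```text
time_s: 25.75
eef_pos: [396.9, 272.7, 186.1]
ee_rot: [0.001, 1.0, 0.0, -0.0]
force: [0.3, -6.1, -3.4]
grip_width: 0.248
```

Run:
```python
from h import *
c=capture("wrist"); save(c,"w19"); s=readout.sense(); print(s["eef_pos"],s["force"],s["grip_width"]*85.4)
b=capture("side")
cv2.imwrite("pics/sd_lever2.png",cv2.cvtColor(cv2.resize(b["img"][100:200,140:260],None,fx=6,fy=6,interpolation=cv2.INTER_CUBIC),cv2.COLOR_RGB2BGR))
```

```text
[396.81641154 272.66724356 186.05809949] [ 0.09444212 -5.85952939 -3.73997576] 21.12167015510888
```

Emit:
{"op": "apply_moves", "data": {
  "targets": [
    [0, 0, 0, 0],
    [0, 0, 0, 0],
    [0, 0, 0, 0],
    [0, 0, -3, 0],
    [0, 0, -4, 0],
    [0, 0, -4, 0],
    [0, 0, -2, 0],
    [0, 0, 0, 0]
  ],
  "grip": 5
}}

```text
time_s: 26.65
eef_pos: [397.1, 273.6, 319.1]
ee_rot: [-0.001, 1.0, 0.0, 0.003]
force: [0.4, -0.4, -0.6]
grip_width: 0.585
```

Run:
```python
from h import *
c=capture("wrist"); save(c,"w20"); s=readout.sense(); print(s["eef_pos"],s["force"],s["grip_width"]*85.4,s["time_s"])
b=capture("side")
cv2.imwrite("pics/sd_lever3.png",cv2.cvtColor(cv2.resize(b["img"][100:200,140:260],None,fx=6,fy=6,interpolation=cv2.INTER_CUBIC),cv2.COLOR_RGB2BGR))
for z in (35,127.5,150): print(z,"upright exp wr",proj(c,[396.9,272.3,z])*1.5,"sd",(proj(b,[396.9,272.3,z])-[140,100])*6)
```

```text
[396.64756467 273.41128741 316.93619215] [ 0.05455963 -0.71295055  0.06624488] 49.86208192802444 26.7
35 upright exp wr [384.12862606 249.78480225] sd [264.53785123 323.13180878]
127.5 upright exp wr [385.06677609 280.53109508] sd [245.81544806 189.66944838]
150 upright exp wr [385.39717247 291.35928219] sd [241.0276939  155.54001718]
```

Run:
```python
from h import *
c=capture("wrist");b=capture("side");a=capture("scene")
W=lambda u,v: ray(c,u/1.5,v/1.5); S=lambda u,v: ray(b,140+u/6,100+v/6)
print("top",tri(W(384,303),S(232,160)))
print("hub z35",onz(c,387/1.5,252/1.5,35),"z38",onz(c,387/1.5,252/1.5,38))
print("housing", [onz(c,u/1.5,v/1.5,30).round(1) for u,v in [(347,163),(427,166),(417,327),(346,325)]])
print("ticks",[onz(c,u/1.5,v/1.5,z).round(1) for u,v,z in [(412,222,67),(411,264,77),(408,298,67)]])
cv2.imwrite("pics/w20z.png",cv2.cvtColor(cv2.resize(c["img"][100:230,210:300],None,fx=6,fy=4.5,interpolation=cv2.INTER_CUBIC),cv2.COLOR_RGB2BGR))
cv2.imwrite("pics/sc20.png",cv2.cvtColor(cv2.resize(a["img"][130:220,330:400],None,fx=6,fy=6,interpolation=cv2.INTER_CUBIC),cv2.COLOR_RGB2BGR))
```

```text
top (array([390.5752422 , 271.90770765, 149.32224925]), np.float64(2.1149005304004738))
hub z35 [393.4044334  269.12424884  35.        ] z38 [394.0196916 269.1687186  38.       ]
housing [array([458.6, 298.5,  30. ]), array([456.5, 240. ,  30. ]), array([330.9, 244.7,  30. ]), array([332.6, 301.8,  30. ])]
ticks [array([420.6, 252.8,  67. ]), array([393.8, 253.6,  77. ]), array([366.8, 254.6,  67. ])]
```

Emit:
{"op": "apply_moves", "data": {
  "targets": [
    [0, 0.1, 3, 0],
    [0, 0, 4, 0],
    [0, 0, 4, 0],
    [0, 0, 2, 0],
    [0, 0, 0, 0],
    [0, 0, 0, 0]
  ]
}}

```text
time_s: 27.5
eef_pos: [396.6, 272.3, 186.3]
ee_rot: [0.0, 1.0, 0.0, -0.0]
force: [0.6, 0.3, 0.1]
grip_width: 0.581
```

Emit:
{"op": "apply_moves", "data": {
  "targets": [
    [0, 0, 0, 0],
    [0, 0, 0, 0],
    [0, 0, 0, 0],
    [0, 0, 0, 0],
    [0.15, 0, 0, 0],
    [0.15, 0, 0, 0],
    [0, 0, 0, 0],
    [0, 0, 0, 0]
  ],
  "grip": 1.8
}}

```text
time_s: 28.3
eef_pos: [399.3, 272.4, 187.2]
ee_rot: [-0.0, 1.0, 0.0, 0.0]
force: [-3.6, -0.1, 9.6]
grip_width: 0.249
```

Emit:
{"op": "apply_moves", "data": {
  "targets": [
    [0, 0, 0, 0],
    [0, 0, 0, 0],
    [0, 0, 0, 0],
    [0, 0, -3, 0],
    [0, 0, -4, 0],
    [0, 0, -4, 0],
    [0, 0, -2, 0],
    [0, 0, 0, 0]
  ],
  "grip": 5
}}

```text
time_s: 29.1
eef_pos: [400.1, 272.5, 318.7]
ee_rot: [-0.001, 1.0, 0.0, 0.003]
force: [0.5, -0.4, -0.2]
grip_width: 0.584
```

Run:
```python
from h import *
c=capture("wrist");b=capture("side");a=capture("scene");s=readout.sense(); print(s["eef_pos"],s["time_s"])
cv2.imwrite("pics/w21z.png",cv2.cvtColor(cv2.resize(c["img"][100:230,210:300],None,fx=6,fy=4.5,interpolation=cv2.INTER_CUBIC),cv2.COLOR_RGB2BGR))
cv2.imwrite("pics/sd_lever4.png",cv2.cvtColor(cv2.resize(b["img"][100:200,140:260],None,fx=6,fy=6,interpolation=cv2.INTER_CUBIC),cv2.COLOR_RGB2BGR))
```

```text
[399.18801767 272.12943567 314.84851434] 29.25
```

Run:
```python
from h import *
c=capture("wrist");s=readout.sense();print(s["eef_pos"])
Z=lambda u,v,z: onz(c,210+u/6,100+v/4.5,z).round(1)
print("top",Z(267,460,150),"hub",Z(280,314,37),"ticks",Z(384,233,67),Z(378,353,77),Z(368,457,67))
print("housing",Z(125,55,30),Z(440,62,30),Z(405,545,30),Z(112,538,30))
print(Z(225,160,30))
for f in (-.03,0,.03):
  p=np.array([np.mean([Z(125,55,30)[0],Z(405,545,30)[0],Z(440,62,30)[0],Z(112,538,30)[0]]),272,35]); print(f,(proj(c,p+[115*np.sin(f),0,115*np.cos(f)])-[210,100])*[6,4.5])
```

```text
[399.16996446 272.09596316 314.6854707 ]
top [392.4 272.2 150. ] hub [394.3 269.3  37. ] ticks [419.3 252.1  67. ] [393.9 253.3  77. ] [366.2 254.   67. ]
housing [457.2 297.7  30. ] [455.5 240.1  30. ] [329.5 243.9  30. ] [331.5 302.9  30. ]
[431.9 279.6  30. ]
-0.03 [268.55514283 473.03418918]
0 [268.58066228 454.31264547]
0.03 [268.6025275  435.26447453]
```

Emit:
{"op": "apply_moves", "data": {
  "targets": [
    [0.8, 4.5, 0, 0],
    [0.8, 4.5, 0, 0],
    [0.8, 4.5, 0, 0],
    [0.8, 4.5, 0, 0],
    [0.8, 4.5, 0, 0],
    [0.8, 4.5, 0, 0],
    [0, 2.9, 0, 0],
    [0, 0, 0, 5.4]
  ],
  "grip": 6
}}

```text
time_s: 30.1
eef_pos: [447.4, -29.7, 314.7]
ee_rot: [-0.0, 0.999, -0.05, -0.001]
force: [0.5, 1.0, 0.7]
grip_width: 0.702
```

Emit:
{"op": "apply_moves", "data": {
  "targets": [
    [0, 0, 0, 0],
    [0, 0, 0, 0]
  ]
}}

```text
time_s: 30.3
eef_pos: [447.3, -26.4, 315.4]
ee_rot: [-0.0, 0.999, -0.046, -0.001]
force: [0.8, 0.5, 0.2]
grip_width: 0.704
```

Run:
```python
from h import *
s=readout.sense(); R=quat2R(s["ee_rot"]);print(s["joints"].round(3), s["eef_pos"],s["time_s"]); print(R.round(3))
c=capture("wrist"); save(c,"w22"); 
t=np.array([447.1,-27.1,112]);print(proj(c,[447.1,-27.1,120])*1.5, "shift cm",(R.T@(t+[0,0,53.9]-s["eef_pos"])/10).round(2))
```

```text
[-0.322  0.133  1.693  0.     1.317  1.341] [447.3093051  -26.42844577 315.38765462] 30.3
[[ 0.996 -0.092 -0.001]
 [-0.092 -0.996  0.001]
 [-0.001 -0.    -1.   ]]
[383.21962335 276.30016048] shift cm [1.000e-02 7.000e-02 1.495e+01]
```

Emit:
{"op": "apply_moves", "data": {
  "targets": [
    [0.01, 0.05, 3, 0],
    [0, 0, 4, 0],
    [0, 0, 4, 0],
    [0, 0, 2.5, 0],
    [0, 0, 1.3, 0],
    [0, 0, 0, 0],
    [0, 0, 0, 0]
  ]
}}

```text
time_s: 31.05
eef_pos: [447.7, -26.9, 168.5]
ee_rot: [0.0, 0.999, -0.046, 0.0]
force: [0.6, -0.1, 0.7]
grip_width: 0.703
```

Emit:
{"op": "apply_moves", "data": {
  "targets": [
    [0, 0, 0, 0],
    [0, 0, 0, 0],
    [0, 0, 0, 0],
    [0, 0, 0, 0],
    [0, 0, 0, 0],
    [0, 0, 0, 0]
  ],
  "grip": 1.6,
  "force": 50
}}

```text
time_s: 31.65
eef_pos: [448.0, -27.5, 169.0]
ee_rot: [0.0, 0.999, -0.047, 0.001]
force: [-0.5, -0.4, 6.0]
grip_width: 0.242
```

Run:
```python
from h import *
s=readout.sense(); R=quat2R(s["ee_rot"]);print(s["joints"].round(3), s["eef_pos"],s["time_s"],s["force"],s["wrist_torque"],s["grip_width"]*85.4)
p=s["eef_pos"]-[544.7,-36.4,0]; print(np.hypot(p[0],p[1]),np.degrees(np.arctan2(p[1],p[0])),"tool y",np.degrees(np.arctan2(R[1,1],R[0,1])))
c=capture("wrist"); save(c,"w23");
```

```text
[-0.323  0.315  1.89   0.     0.935  1.342] [448.01989505 -27.45730198 168.98301097] 31.65 [-0.45894299 -0.3561886   6.01232625] [-0.13498439  0.0928848  -0.07999542] 20.68070577442962
97.09281405758945 174.71530329732397 tool y -95.40494075611156
```

Emit:
{"op": "apply_moves", "data": {
  "targets": [
    [0.006, 0.342, 0, -2],
    [0.013, 0.513, 0, -3],
    [0.024, 0.684, 0, -4],
    [0.024, 0.684, 0, -4],
    [0.024, 0.684, 0, -4],
    [0.024, 0.684, 0, -4],
    [0.024, 0.684, 0, -4],
    [0.024, 0.684, 0, -4]
  ]
}}

```text
time_s: 32.5
eef_pos: [455.7, -76.1, 169.0]
ee_rot: [0.0, 0.979, 0.206, 0.001]
force: [-0.8, 1.8, 6.7]
grip_width: 0.24
```

```bash
cat > st.py <<'E'
from h import *
s=readout.sense(); R=quat2R(s["ee_rot"]);print("j6",s["joints"][5].round(3),"j1",s["joints"][0].round(3), s["eef_pos"].round(1),s["time_s"],s["force"].round(1),s["wrist_torque"].round(2),(s["grip_width"]*85.4).round(1))
p=s["eef_pos"]-[544.7,-36.4,0]; a=np.degrees(np.arctan2(p[1],p[0]));print("r",np.hypot(p[0],p[1]).round(1),"ang",a.round(1),"q deg",((a-193.0+30)%360-30).round(1),"tooly-tangent",((np.degrees(np.arctan2(R[1,1],R[0,1]))-a-90+180)%360-180).round(2))
E
python3 st.py; python3 -c "
from h import *
save(capture('wrist'),'w24')"
```

```text
Traceback (most recent call last):
  File "st.py", line 2, in <module>
    s=readout.sense(); R=quat2R(s["ee_rot"]);print("j6",s["joints"][5].round(3),"j1",s["joints"][0].round(3), s["eef_pos"].round(1),s["time_s"],s["force"].round(1),s["wrist_torque"].round(2),(s["grip_width"]*85.4).round(1))
                                                                                                                                                                                               ^^^^^^^^^^^^^^^^^^^^^^^^^^^^
AttributeError: 'float' object has no attribute 'round'
```

Emit:
{"op": "apply_moves", "data": {
  "targets": [
    [0.024, 0.684, 0, -4],
    [0.024, 0.684, 0, -4],
    [0.024, 0.684, 0, -4],
    [0.024, 0.684, 0, -4],
    [0.024, 0.684, 0, -4],
    [0.024, 0.684, 0, -4],
    [0.024, 0.684, 0, -4],
    [0.024, 0.684, 0, -4]
  ]
}}

```text
time_s: 33.35
eef_pos: [490.0, -117.6, 169.0]
ee_rot: [0.0, 0.884, 0.468, 0.0]
force: [-2.1, 0.9, 8.5]
grip_width: 0.237
```

```bash
sed -i 's/(s\["grip_width"\]\*85.4).round(1)/round(s["grip_width"]*85.4,1)/' st.py; python3 st.py
```

```text
j6 0.129 j1 -0.468 [ 490.  -117.6  169. ] 33.35 [-2.1  0.9  8.5] [0.13 0.41 0.12] 20.2
r 97.8 ang -124.0 q deg 43.0 tooly-tangent -0.28
```

Emit:
{"op": "apply_moves", "data": {
  "targets": [
    [0.024, 0.684, 0, -4],
    [0.024, 0.684, 0, -4],
    [0.024, 0.684, 0, -4],
    [0.024, 0.684, 0, -4],
    [0.024, 0.684, 0, -4],
    [0.024, 0.684, 0, -4],
    [0.024, 0.684, 0, -4],
    [0.024, 0.684, 0, -4]
  ]
}}

```text
time_s: 34.15
eef_pos: [541.2, -134.6, 169.0]
ee_rot: [0.0, 0.721, 0.693, -0.0]
force: [-4.0, 0.3, 7.7]
grip_width: 0.24
```

Emit:
{"op": "apply_moves", "data": {
  "targets": [
    [0.024, 0.684, 0, -4],
    [0.024, 0.684, 0, -4],
    [0.024, 0.684, 0, -4],
    [0.024, 0.684, 0, -4],
    [0.024, 0.684, 0, -4],
    [0.024, 0.684, 0, -4],
    [0.024, 0.684, 0, -4],
    [0.024, 0.684, 0, -4]
  ]
}}

```text
time_s: 34.95
eef_pos: [593.7, -122.1, 169.0]
ee_rot: [0.0, 0.502, 0.865, -0.001]
force: [-4.6, -3.0, 6.1]
grip_width: 0.241
```

```bash
python3 st.py; python3 -c "
from h import *
save(capture('wrist'),'w25')"
```

```text
j6 -0.914 j1 -0.395 [ 593.7 -122.1  169. ] 34.95 [-4.6 -3.   6.1] [-0.35  0.6   0.31] 20.6
r 98.7 ang -60.2 q deg 106.8 tooly-tangent -0.01
```

Emit:
{"op": "apply_moves", "data": {
  "targets": [
    [0.024, 0.684, 0, -4],
    [0.024, 0.684, 0, -4],
    [0.024, 0.684, 0, -4],
    [0.024, 0.684, 0, -4],
    [0.024, 0.684, 0, -4],
    [0.024, 0.684, 0, -4],
    [0.024, 0.684, 0, -4],
    [0.024, 0.684, 0, -4]
  ]
}}

```text
time_s: 35.8
eef_pos: [631.6, -83.6, 169.0]
ee_rot: [0.001, 0.244, 0.97, -0.001]
force: [-2.5, -4.0, 5.0]
grip_width: 0.24
```

Emit:
{"op": "apply_moves", "data": {
  "targets": [
    [0.024, 0.684, 0, -4],
    [0.024, 0.684, 0, -4],
    [0.024, 0.684, 0, -4],
    [0.024, 0.684, 0, -4],
    [0.024, 0.684, 0, -4],
    [0.024, 0.684, 0, -4],
    [0.013, 0.513, 0, -3],
    [0, 0, 0, 0]
  ]
}}

```text
time_s: 36.6
eef_pos: [643.4, -38.8, 169.0]
ee_rot: [0.001, 0.012, 1.0, -0.001]
force: [0.0, -2.7, 5.4]
grip_width: 0.238
```

```bash
python3 st.py; python3 -c "
from h import *
save(capture('wrist'),'w26')"
```

```text
j6 -1.789 j1 -0.241 [643.4 -38.8 169. ] 36.6 [ 0.  -2.7  5.4] [-0.4   0.11  0.42] 20.3
r 98.7 ang -1.4 q deg 165.6 tooly-tangent 0.08
```

Emit:
{"op": "apply_moves", "data": {
  "targets": [
    [0, 0, 0, 0],
    [0, 0, 0, 0],
    [0, 0, 0, 0],
    [0, 0, -3, 0],
    [0, 0, -4, 0],
    [0, 0, 0, 8],
    [0, 0, 0, 8],
    [0, 0, 0, 8]
  ],
  "grip": 5.5
}}

```text
time_s: 37.45
eef_pos: [643.1, -38.8, 238.0]
ee_rot: [-0.0, 0.223, 0.975, 0.0]
force: [-0.7, 0.0, -0.1]
grip_width: 0.642
```

Emit:
{"op": "apply_moves", "data": {
  "targets": [
    [0, 0, 0, 8],
    [0, 0, 0, 8],
    [0, 0, 0, 8],
    [0, 0, 0, 8],
    [0, 0, 0, 8],
    [0, 0, 0, 8],
    [0, 0, 0, 8],
    [0, 0, 0, 8]
  ]
}}

```text
time_s: 38.25
eef_pos: [643.1, -38.8, 237.8]
ee_rot: [-0.0, 0.706, 0.709, -0.0]
force: [0.4, -0.2, -0.3]
grip_width: 0.646
```

Emit:
{"op": "apply_moves", "data": {
  "targets": [
    [0, 0, 0, 8],
    [0, 0, 0, 8],
    [0, 0, 0, 8],
    [0, 0, 0, 8],
    [0, 0, 0, 8],
    [0, 0, 0, 8],
    [0, 0, 0, 8],
    [0, 0, 0, 8]
  ]
}}

```text
time_s: 39.05
eef_pos: [643.1, -38.8, 237.8]
ee_rot: [-0.0, 0.974, 0.227, -0.0]
force: [-1.2, -0.9, 1.0]
grip_width: 0.645
```

Emit:
{"op": "apply_moves", "data": {
  "targets": [
    [0, 0, 0, 8],
    [0, 0, 0, 8],
    [0, 0, 0, 8],
    [0, 0, 0, 4],
    [0, 0, 0, 0],
    [0, 0, 0, 0]
  ]
}}

```text
time_s: 39.65
eef_pos: [643.1, -38.8, 237.9]
ee_rot: [-0.0, 1.0, -0.011, -0.0]
force: [-0.1, 0.7, 0.3]
grip_width: 0.645
```

```bash
python3 st.py; python3 -c "
from h import *
save(capture('wrist'),'w27');save(capture('side'),'sd5')"
```

```text
j6 1.352 j1 -0.242 [643.1 -38.8 237.9] 39.65 [-0.1  0.7  0.3] [0.   0.02 0.06] 55.1
r 98.5 ang -1.4 q deg 165.6 tooly-tangent -179.9
```

Emit:
{"op": "apply_moves", "data": {
  "targets": [
    [0, 0, 2.5, 0],
    [0, 0, 3, 0],
    [0, 0, 1.4, 0],
    [0, 0, 0, 0]
  ]
}}

```text
time_s: 40.15
eef_pos: [642.5, -38.7, 167.2]
ee_rot: [-0.0, 1.0, -0.012, -0.002]
force: [-0.3, 0.3, 0.6]
grip_width: 0.642
```

Emit:
{"op": "apply_moves", "data": {
  "targets": [
    [0, 0, 0, 0],
    [0, 0, 0, 0],
    [0, 0, 0, 0],
    [0, 0, 0, 0],
    [0, 0, 0, 0],
    [0, 0, 0, 0]
  ],
  "grip": 1.6,
  "force": 50
}}

```text
time_s: 40.75
eef_pos: [643.8, -39.0, 170.8]
ee_rot: [0.0, 1.0, -0.012, 0.002]
force: [0.1, -0.9, 6.0]
grip_width: 0.234
```

Emit:
{"op": "apply_moves", "data": {
  "targets": [
    [-0.006, -0.342, 0, -2],
    [-0.013, -0.513, 0, -3],
    [-0.024, -0.684, 0, -4],
    [-0.024, -0.684, 0, -4],
    [-0.024, -0.684, 0, -4],
    [-0.024, -0.684, 0, -4],
    [-0.024, -0.684, 0, -4],
    [-0.024, -0.684, 0, -4]
  ]
}}

```text
time_s: 41.55
eef_pos: [632.6, 9.1, 170.8]
ee_rot: [0.001, 0.971, 0.24, 0.001]
force: [0.0, -1.1, 6.1]
grip_width: 0.238
```

```bash
python3 st.py; python3 -c "
from h import *
save(capture('side'),'sd6')"
```

```text
j6 0.916 j1 -0.171 [632.6   9.1 170.8] 41.55 [ 0.  -1.1  6.1] [-0.03  0.1  -0.16] 20.3
r 99.0 ang 27.4 q deg 194.4 tooly-tangent -179.61
```

Emit:
{"op": "apply_moves", "data": {
  "targets": [
    [-0.024, -0.684, 0, -4],
    [-0.024, -0.684, 0, -4],
    [-0.024, -0.684, 0, -4],
    [-0.024, -0.684, 0, -4],
    [-0.024, -0.684, 0, -4],
    [-0.024, -0.684, 0, -4],
    [-0.024, -0.684, 0, -4],
    [-0.024, -0.684, 0, -4]
  ]
}}

```text
time_s: 42.4
eef_pos: [595.1, 48.3, 170.8]
ee_rot: [0.001, 0.867, 0.498, 0.001]
force: [-0.8, 0.5, 8.2]
grip_width: 0.236
```

Emit:
{"op": "apply_moves", "data": {
  "targets": [
    [-0.024, -0.684, 0, -4],
    [-0.024, -0.684, 0, -4],
    [-0.024, -0.684, 0, -4],
    [-0.024, -0.684, 0, -4],
    [-0.024, -0.684, 0, -4],
    [-0.024, -0.684, 0, -4],
    [-0.024, -0.684, 0, -4],
    [-0.024, -0.684, 0, -4]
  ]
}}

```text
time_s: 43.2
eef_pos: [542.6, 61.6, 170.8]
ee_rot: [0.001, 0.696, 0.718, 0.001]
force: [-2.8, -0.9, 9.1]
grip_width: 0.236
```

```bash
python3 st.py; python3 -c "
from h import *
save(capture('wrist'),'w28')"
```

```text
j6 -0.132 j1 -0.102 [542.6  61.6 170.8] 43.2 [-2.8 -0.9  9.1] [-0.11  0.48 -0.46] 20.1
r 98.0 ang 91.2 q deg 258.2 tooly-tangent -179.51
```

Emit:
{"op": "apply_moves", "data": {
  "targets": [
    [-0.024, -0.684, 0, -4],
    [-0.024, -0.684, 0, -4],
    [-0.024, -0.684, 0, -4],
    [-0.024, -0.684, 0, -4],
    [-0.024, -0.684, 0, -4],
    [-0.024, -0.684, 0, -4],
    [-0.024, -0.684, 0, -4],
    [-0.024, -0.684, 0, -4]
  ]
}}

```text
time_s: 44.05
eef_pos: [491.1, 44.9, 170.7]
ee_rot: [0.001, 0.472, 0.882, 0.0]
force: [-3.2, -1.6, 12.4]
grip_width: 0.235
```

Emit:
{"op": "apply_moves", "data": {
  "targets": [
    [-0.024, -0.684, 0, -4],
    [-0.024, -0.684, 0, -4],
    [-0.024, -0.684, 0, -4],
    [-0.024, -0.684, 0, -4],
    [-0.024, -0.684, 0, -4],
    [-0.024, -0.684, 0, -4],
    [-0.024, -0.684, 0, -4],
    [0, 0, 0, 0]
  ]
}}

```text
time_s: 44.85
eef_pos: [459.3, 9.1, 170.7]
ee_rot: [0.001, 0.245, 0.97, -0.0]
force: [-2.8, -3.7, 10.6]
grip_width: 0.236
```

```bash
python3 st.py; python3 -c "
from h import *
save(capture('scene'),'s3');save(capture('side'),'sd7')"
```

```text
j6 -1.311 j1 -0.236 [459.3   9.1 170.7] 44.85 [-2.8 -3.7 10.6] [-0.63  0.57 -0.26] 20.2
r 96.8 ang 152.0 q deg 319.0 tooly-tangent 179.68
```

```bash
python3 - <<'E'
from h import *
a=capture("scene");b=capture("side")
C=np.array([544.7,-36.4]);q=319.0+193.0-180  # handle ang
h=152.0
for nm,c,(x0,y0,x1,y1) in [("sc",a,(205,170,310,255)),("sd",b,(205,160,310,240))]:
    vis=c["img"].copy()
    s=7; vis=cv2.resize(vis[y0:y1,x0:x1],None,fx=s,fy=s,interpolation=cv2.INTER_CUBIC)
    for k in (90,180,270):
        t=np.radians(h+k); p=C+68*np.array([np.cos(t),np.sin(t)])
        for z,r,col in [(40,29,(255,255,0)),(80,23,(0,255,0))]:
            for w in np.linspace(0,6.283,90):
                u=(proj(c,[p[0]+r*np.cos(w),p[1]+r*np.sin(w),z])-[x0,y0]+.5)*s
                cv2.circle(vis,(int(u[0]),int(u[1])),1,col,-1)
    cv2.imwrite(f"pics/ov_{nm}.png",cv2.cvtColor(vis,cv2.COLOR_RGB2BGR))
E
python3 - <<'E'
from h import *
a=capture("scene");b=capture("side")
C=np.array([544.7,-36.4])
for n,c,u,v in [("sc",a,205+330/7,170+42/7),("sc2",a,205+332/7,170+52/7),("sd",b,205+105/7,160+402/7)]:
    p=onz(c,u,v,42); d=p[:2]-C; print(n,p.round(1),np.hypot(*d).round(1),np.degrees(np.arctan2(d[1],d[0]))%360)
E
```

```text
sc [406.  -68.8  42. ] 142.4 193.15303413419298
sc2 [412.7 -67.2  42. ] 135.5 193.1441825672119
sd [408.8 -69.8  42. ] 139.9 193.80656299003556
```

Emit:
{"op": "apply_moves", "data": {
  "targets": [
    [-0.013, -0.513, 0, -3],
    [-0.024, -0.684, 0, -4],
    [-0.024, -0.684, 0, -4],
    [-0.024, -0.684, 0, -4],
    [-0.024, -0.684, 0, -4],
    [-0.024, -0.684, 0, -4],
    [-0.024, -0.684, 0, -4],
    [-0.024, -0.684, 0, -4]
  ]
}}

```text
time_s: 45.95
eef_pos: [448.0, -41.7, 170.7]
ee_rot: [0.002, -0.024, 1.0, -0.001]
force: [-1.5, -2.2, 10.6]
grip_width: 0.231
```

Emit:
{"op": "apply_moves", "data": {
  "targets": [
    [-0.024, -0.684, 0, -4],
    [-0.013, -0.513, 0, -3],
    [-0.006, -0.342, 0, -2],
    [0, 0, 0, 0],
    [0, 0, 0, 0]
  ]
}}

```text
time_s: 46.45
eef_pos: [450.0, -57.1, 170.7]
ee_rot: [0.002, -0.101, 0.995, -0.001]
force: [-0.8, -4.0, 10.8]
grip_width: 0.24
```

```bash
python3 st.py; python3 -c "
from h import *
save(capture('wrist'),'w29')"
```

```text
j6 -2.157 j1 -0.385 [450.  -57.1 170.7] 46.45 [-0.8 -4.  10.8] [-0.57  0.29 -0.27] 20.5
r 96.9 ang -167.7 q deg -0.7 tooly-tangent 179.23
```

Emit:
{"op": "apply_moves", "data": {
  "targets": [
    [0, -0.14, 0, -0.8],
    [0, 0, 0, 0],
    [0, 0, 0, 0]
  ]
}}

```text
time_s: 46.8
eef_pos: [450.3, -58.3, 170.7]
ee_rot: [0.002, -0.108, 0.994, -0.001]
force: [-1.3, -3.3, 10.3]
grip_width: 0.24
```

Emit:
{"op": "apply_moves", "data": {
  "targets": [
    [0, 0, 0, 0],
    [0, 0, 0, 0],
    [0, 0, 0, 0],
    [0, 0, -3, 0],
    [0, 0, -4, 0],
    [0, 0, -4, 0],
    [0, 0, -3, 0],
    [0, 0, 0, 0]
  ],
  "grip": 5.5
}}

```text
time_s: 47.6
eef_pos: [450.2, -57.8, 312.7]
ee_rot: [0.003, -0.108, 0.994, -0.002]
force: [0.6, -0.7, -0.1]
grip_width: 0.643
```

```bash
python3 st.py; python3 -c "
from h import *
save(capture('wrist'),'w30')"
```

```text
j6 -2.174 j1 -0.387 [450.2 -57.8 312.7] 47.6 [ 0.6 -0.7 -0.1] [-0.01  0.01  0.07] 54.9
r 96.9 ang -167.3 q deg -0.3 tooly-tangent 179.67
```

Emit:
{"op": "apply_moves", "data": {
  "targets": [
    [0, 0, 0, 6.2],
    [0, 0, 0, 6.2],
    [0.8, 4.5, 0, 0],
    [0.8, 4.5, 0, 0],
    [0.8, 4.5, 0, 0],
    [0.8, 4.5, 0, 0],
    [0.8, 4.5, 0, 0],
    [0.8, 4.5, 0, 0]
  ]
}}

```text
time_s: 48.45
eef_pos: [400.3, 214.2, 307.7]
ee_rot: [-0.001, 0.0, 1.0, -0.0]
force: [1.3, -0.8, 0.9]
grip_width: 0.648
```

Emit:
{"op": "apply_moves", "data": {
  "targets": [
    [0.3, 4, 0, 0],
    [0, 2, 0, 0],
    [0, 0, 0, 0],
    [0, 0, 0, 0]
  ]
}}

```text
time_s: 48.85
eef_pos: [398.1, 272.2, 307.9]
ee_rot: [-0.001, -0.0, 1.0, -0.001]
force: [-0.9, -0.2, 0.2]
grip_width: 0.649
```

Run:
```python
from h import *
s=readout.sense(); R=quat2R(s["ee_rot"]);print(s["joints"].round(3), s["eef_pos"],s["time_s"]); print(R.round(3))
c=capture("wrist"); save(c,"w31"); 
t=np.array([399.2,272.2,187]);print(proj(c,[395,272,150])*1.5, "shift cm",(R.T@(t-s["eef_pos"])/10).round(2))
```

```text
[ 0.356  0.216  1.613 -0.     1.314 -1.215] [398.06700011 272.19211538 307.86397936] 48.85
[[-1.    -0.001 -0.002]
 [-0.001  1.    -0.001]
 [ 0.002 -0.001 -1.   ]]
[378.76569275 290.55311664] shift cm [-1.400e-01  1.000e-02  1.209e+01]
```

Run:
```python
from h import *
c=capture("wrist")
Z=lambda u,v,z: onz(c,u/1.5,v/1.5,z).round(1)
H=[Z(346,158,30),Z(427,161,30),Z(417,328,30),Z(342,326,30)]
print(H,np.mean(H,0)); print("top",Z(382,284,150),"hub",Z(379,247,37),"ticks",Z(354,216,67),Z(352,261,77),Z(353,298,67))
cv2.imwrite("pics/w31z.png",cv2.cvtColor(cv2.resize(c["img"][100:230,215:305],None,fx=6,fy=4.5,interpolation=cv2.INTER_CUBIC),cv2.COLOR_RGB2BGR))
```

```text
[array([331.6, 247.7,  30. ]), array([333.6, 305.5,  30. ]), array([460.7, 301. ,  30. ]), array([459.1, 242. ,  30. ])] [396.25 274.05  30.  ]
top [392.  273.2 150. ] hub [394.7 271.2  37. ] ticks [368.2 254.9  67. ] [396.3 253.7  77. ] [424.7 253.3  67. ]
```

Emit:
{"op": "apply_moves", "data": {
  "targets": [
    [-0.13, 0, 3, 0],
    [0, 0, 4, 0],
    [0, 0, 3, 0],
    [0, 0, 1.9, 0],
    [0, 0, 0, 0],
    [0, 0, 0, 0]
  ]
}}

```text
time_s: 49.55
eef_pos: [400.1, 271.9, 190.7]
ee_rot: [0.0, 0.001, 1.0, 0.0]
force: [-1.0, 0.0, 0.6]
grip_width: 0.645
```

Emit:
{"op": "apply_moves", "data": {
  "targets": [
    [0, 0, 0, 0],
    [0, 0, 0, 0],
    [0, 0, 0, 0],
    [0, 0, 0, 0],
    [0, 0, 0, 0],
    [0, 0, 0, 0]
  ],
  "grip": 1.8,
  "force": 30
}}

```text
time_s: 50.15
eef_pos: [400.0, 272.4, 191.1]
ee_rot: [0.001, -0.0, 1.0, 0.0]
force: [-1.1, -2.0, 6.9]
grip_width: 0.249
```

Emit:
{"op": "apply_moves", "data": {
  "targets": [
    [-1.18, -0.03, 0.07, 0],
    [-1.17, -0.03, 0.22, 0],
    [-1.13, -0.03, 0.35, 0],
    [-1.07, -0.03, 0.5, 0],
    [-1.01, -0.03, 0.61, 0],
    [-0.5, -0.01, 0.38, 0],
    [0, 0, 0, 0],
    [0, 0, 0, 0]
  ]
}}

```text
time_s: 50.95
eef_pos: [461.2, 270.2, 169.5]
ee_rot: [0.001, 0.0, 1.0, -0.0]
force: [3.9, -6.7, 2.2]
grip_width: 0.245
```

Run:
```python
from h import *
s=readout.sense();print(s["eef_pos"],s["time_s"],s["force"])
c=capture("wrist"); save(c,"w32")
b=capture("side")
cv2.imwrite("pics/sd_lever5.png",cv2.cvtColor(cv2.resize(b["img"][100:200,140:260],None,fx=6,fy=6,interpolation=cv2.INTER_CUBIC),cv2.COLOR_RGB2BGR))
```

```text
[461.22446123 270.20987681 169.45158815] 50.95 [ 3.94954412 -6.6625195   2.2004631 ]
```

Emit:
{"op": "apply_moves", "data": {
  "targets": [
    [-0.3, 0, 0.22, 0],
    [0, 0, 0, 0],
    [0, 0, 0, 0]
  ]
}}

```text
time_s: 51.35
eef_pos: [464.1, 270.1, 167.3]
ee_rot: [0.001, 0.0, 1.0, -0.001]
force: [3.4, -7.0, 2.3]
grip_width: 0.25
```

Emit:
{"op": "apply_moves", "data": {
  "targets": [
    [-0.3, 0, 0.2, 0],
    [0, 0, 0, 0],
    [0, 0, 0, 0]
  ]
}}

```text
time_s: 51.65
eef_pos: [467.0, 270.0, 165.1]
ee_rot: [0.001, -0.0, 1.0, -0.001]
force: [1.5, -7.0, 2.6]
grip_width: 0.244
```

Emit:
{"op": "apply_moves", "data": {
  "targets": [
    [-0.3, 0, 0.2, 0],
    [0, 0, 0, 0],
    [0, 0, 0, 0]
  ]
}}

```text
time_s: 51.95
eef_pos: [469.7, 269.9, 162.9]
ee_rot: [0.0, 0.0, 1.0, -0.001]
force: [1.4, -7.8, 1.5]
grip_width: 0.245
```

Run:
```python
from h import *
s=readout.sense();print(s["eef_pos"],s["time_s"],s["force"],s["wrist_torque"])
c=capture("wrist"); save(c,"w33")
b=capture("side")
cv2.imwrite("pics/sd_lever6.png",cv2.cvtColor(cv2.resize(b["img"][100:200,140:260],None,fx=6,fy=6,interpolation=cv2.INTER_CUBIC),cv2.COLOR_RGB2BGR))
```

```text
[469.7479616  269.9112299  162.89714758] 51.95 [ 1.43854725 -7.75552003  1.54574656] [-1.03062718 -0.08379846  0.02429249]
```

Emit:
{"op": "apply_moves", "data": {
  "targets": [
    [-0.3, 0, 0.22, 0],
    [0, 0, 0, 0],
    [0, 0, 0, 0]
  ]
}}

```text
time_s: 52.35
eef_pos: [472.6, 269.8, 160.5]
ee_rot: [0.0, 0.0, 1.0, -0.001]
force: [1.3, -7.6, 1.7]
grip_width: 0.244
```

Emit:
{"op": "apply_moves", "data": {
  "targets": [
    [-0.3, 0, 0.22, 0],
    [0, 0, 0, 0],
    [0, 0, 0, 0]
  ]
}}

```text
time_s: 52.65
eef_pos: [474.8, 269.8, 158.7]
ee_rot: [-0.001, -0.0, 1.0, -0.001]
force: [-5.4, -10.9, 8.3]
grip_width: 0.242
```

Run:
```python
from h import *
s=readout.sense();print(s["eef_pos"],s["time_s"],s["force"],s["wrist_torque"])
c=capture("wrist"); save(c,"w34")
b=capture("side");a=capture("scene")
cv2.imwrite("pics/sd_lever6.png",cv2.cvtColor(cv2.resize(b["img"][100:200,140:260],None,fx=6,fy=6,interpolation=cv2.INTER_CUBIC),cv2.COLOR_RGB2BGR))
```

```text
[474.78237184 269.80926479 158.6611013 ] 52.65 [ -5.44039877 -10.918983     8.32119188] [-1.35710484  1.00806342 -0.01619533]
```

Emit:
{"op": "apply_moves", "data": {
  "targets": [
    [-0.25, 0, 0.18, 0],
    [0, 0, 0, 0],
    [0, 0, 0, 0]
  ]
}}

```text
time_s: 53.1
eef_pos: [476.7, 269.9, 157.2]
ee_rot: [-0.002, -0.0, 1.0, -0.001]
force: [-10.8, -11.1, 13.5]
grip_width: 0.243
```

Emit:
{"op": "apply_moves", "data": {
  "targets": [
    [-0.2, 0, 0.14, 0],
    [0, 0, 0, 0],
    [0, 0, 0, 0]
  ]
}}

```text
time_s: 53.4
eef_pos: [479.2, 269.8, 155.5]
ee_rot: [-0.001, -0.0, 1.0, -0.001]
force: [-6.5, -9.9, 9.0]
grip_width: 0.227
```

Emit:
{"op": "apply_moves", "data": {
  "targets": [
    [0, 0, 0, 0],
    [0, 0, 0, 0],
    [0, 0, 0, 0],
    [0, 0, -3, 0],
    [0, 0, -4, 0],
    [0, 0, -4, 0],
    [1, 0, -4, 0],
    [0, 0, 0, 0]
  ],
  "grip": 5.5
}}

```text
time_s: 54.2
eef_pos: [470.2, 271.5, 310.4]
ee_rot: [0.005, -0.0, 1.0, 0.002]
force: [-0.5, -0.1, -0.6]
grip_width: 0.644
```

Run:
```python
from h import *
s=readout.sense();print(s["eef_pos"],s["time_s"],s["force"],s["joints"].round(2))
c=capture("wrist"); save(c,"w35")
b=capture("side");a=capture("scene")
cv2.imwrite("pics/sd_lever7.png",cv2.cvtColor(cv2.resize(b["img"][100:200,140:260],None,fx=6,fy=6,interpolation=cv2.INTER_CUBIC),cv2.COLOR_RGB2BGR))
for L in (40,36.6,44):
  f=np.radians(L)
  for d in (70,115):
    p=[396+d*np.sin(f),272-0.026*d*np.sin(f),35+d*np.cos(f)]; print(L,d,"wr",proj(c,p)*1.5,"sd",(proj(b,p)-[140,100])*6)
```

```text
[470.20810353 271.50076107 310.41534653] 54.2 [-0.46146248 -0.11003606 -0.58540772] [ 0.31  0.34  1.44  0.    1.35 -1.26]
40 70 wr [377.01480441 217.41983066] sd [330.5649514  230.36524298]
40 115 wr [375.45999288 277.22124556] sd [375.02733721 168.73007306]
36.6 70 wr [377.12615865 212.65314292] sd [324.50327115 227.88202664]
36.6 115 wr [375.62879643 269.85032282] sd [365.07824153 164.43545662]
44 70 wr [376.89700575 222.50501888] sd [337.36081524 233.70218938]
44 115 wr [375.28961919 284.76016397] sd [386.14322616 174.46552908]
```

Emit:
{"op": "apply_moves", "data": {
  "targets": [
    [0.3, -4.5, 0, 0],
    [0.3, -4.5, 0, 0],
    [0.3, -4.5, 0, 0],
    [0.3, -4.5, 0, 0],
    [0.3, -4.5, 0, 0],
    [0.3, -4.5, 0, 0],
    [0.2, -4, 0, 0],
    [0, -2, 0, 0]
  ]
}}

```text
time_s: 55.15
eef_pos: [449.2, -61.8, 303.5]
ee_rot: [-0.001, 0.001, 1.0, 0.0]
force: [0.5, -0.4, 0.3]
grip_width: 0.647
```

Emit:
{"op": "apply_moves", "data": {
  "targets": [
    [0, 0, 0, -6.2],
    [0, 0, 0, -6.2],
    [0, 0, 0, 0]
  ]
}}

```text
time_s: 55.45
eef_pos: [449.6, -59.3, 303.7]
ee_rot: [-0.001, -0.108, 0.994, 0.001]
force: [-0.6, -0.0, -0.5]
grip_width: 0.648
```

Run:
```python
from h import *
s=readout.sense(); R=quat2R(s["ee_rot"]);print(s["joints"].round(3), s["eef_pos"],s["time_s"])
c=capture("wrist"); save(c,"w36"); 
t=np.array([450.2,-58.3,170.7]);print("shift cm",(R.T@(t-s["eef_pos"])/10).round(2))
```

```text
[-0.391  0.156  1.698  0.     1.29  -2.178] [449.59654186 -59.31230522 303.66326327] 55.45
shift cm [-0.11  0.07 13.3 ]
```

Emit:
{"op": "apply_moves", "data": {
  "targets": [
    [-0.1, 0.07, 3, 0],
    [0, 0, 4, 0],
    [0, 0, 4, 0],
    [0, 0, 2.2, 0],
    [0, 0, 0, 0],
    [0, 0, 0, 0]
  ]
}}

```text
time_s: 56.1
eef_pos: [450.8, -58.2, 173.4]
ee_rot: [-0.0, -0.107, 0.994, 0.0]
force: [-0.9, 0.4, 0.3]
grip_width: 0.644
```

Emit:
{"op": "apply_moves", "data": {
  "targets": [
    [0, 0, 0, 0],
    [0, 0, 0, 0],
    [0, 0, 0, 0],
    [0, 0, 0, 0],
    [0, 0, 0, 0],
    [0, 0, 0, 0]
  ],
  "grip": 1.6,
  "force": 40
}}

```text
time_s: 56.7
eef_pos: [451.1, -58.4, 174.1]
ee_rot: [0.001, -0.108, 0.994, -0.0]
force: [-0.5, 1.0, 6.9]
grip_width: 0.236
```

```bash
python3 st.py
```

```text
j6 -2.174 j1 -0.387 [451.1 -58.4 174.1] 56.7 [-0.5  1.   6.9] [ 0.15  0.08 -0.03] 20.1
r 96.1 ang -166.8 q deg 0.2 tooly-tangent 179.17
```

Emit:
{"op": "apply_moves", "data": {
  "targets": [
    [0, -0.1, 0, 0],
    [0, 0, 0, 0],
    [0, 0, 0, 0]
  ]
}}

```text
time_s: 57.0
eef_pos: [451.3, -59.3, 174.1]
ee_rot: [0.001, -0.108, 0.994, -0.0]
force: [0.2, 1.4, 6.7]
grip_width: 0.24
```

```bash
python3 st.py
```

```text
j6 -2.177 j1 -0.389 [451.3 -59.3 174.1] 57.0 [0.2 1.4 6.7] [0.26 0.14 0.2 ] 20.5
r 96.2 ang -166.2 q deg 0.8 tooly-tangent 178.64
```

Emit:
{"op": "apply_moves", "data": {
  "targets": [
    [0, -0.1, 0, 0],
    [0, -0.05, 0, 0],
    [0, 0, 0, 0],
    [0, 0, 0, 0]
  ]
}}

```text
time_s: 57.4
eef_pos: [451.5, -60.5, 174.1]
ee_rot: [0.001, -0.108, 0.994, -0.0]
force: [-0.8, 3.1, 8.1]
grip_width: 0.237
```

```bash
python3 st.py; python3 -c "
from h import *
save(capture('wrist'),'w37')"
```

```text
j6 -2.18 j1 -0.391 [451.5 -60.5 174.1] 57.4 [-0.8  3.1  8.1] [0.61 0.22 0.36] 20.3
r 96.2 ang -165.5 q deg 1.5 tooly-tangent 177.96
```

Emit:
{"op": "apply_moves", "data": {
  "targets": [
    [0, 0.1, 0, 0],
    [0, 0.1, 0, 0],
    [0, 0.1, 0, 0],
    [0, 0.1, 0, 0],
    [0, 0.1, 0, 0]
  ]
}}

```text
time_s: 57.95
eef_pos: [450.8, -56.4, 174.1]
ee_rot: [0.001, -0.108, 0.994, -0.001]
force: [1.1, -3.8, 5.6]
grip_width: 0.241
```

```bash
python3 st.py
```

```text
j6 -2.169 j1 -0.383 [450.8 -56.4 174.1] 57.95 [ 1.1 -3.8  5.6] [-0.68 -0.12 -0.35] 20.6
r 96.0 ang -168.0 q deg -1.0 tooly-tangent -179.68
```

Emit:
{"op": "apply_moves", "data": {
  "targets": [
    [0, -0.1, 0, 0],
    [0, -0.1, 0, 0],
    [0, -0.1, 0, 0],
    [0, -0.1, 0, 0],
    [0, -0.1, 0, 0]
  ]
}}

```text
time_s: 58.45
eef_pos: [451.5, -60.4, 174.1]
ee_rot: [0.001, -0.108, 0.994, -0.0]
force: [-2.3, 4.7, 10.2]
grip_width: 0.239
```

```bash
python3 st.py
```

```text
j6 -2.18 j1 -0.392 [451.5 -60.4 174.1] 58.45 [-2.3  4.7 10.2] [0.79 0.21 0.35] 20.4
r 96.3 ang -165.5 q deg 1.5 tooly-tangent 177.95
```

Emit:
{"op": "apply_moves", "data": {
  "targets": [
    [0, 0.1, 0, 0],
    [0, 0.1, 0, 0],
    [0, 0.1, 0, 0],
    [0, 0.1, 0, 0],
    [0, 0.1, 0, 0]
  ]
}}

```text
time_s: 58.95
eef_pos: [450.8, -56.4, 174.1]
ee_rot: [0.001, -0.108, 0.994, -0.001]
force: [0.7, -4.5, 4.9]
grip_width: 0.237
```

```bash
python3 st.py
```

```text
j6 -2.169 j1 -0.383 [450.8 -56.4 174.1] 58.95 [ 0.7 -4.5  4.9] [-0.73 -0.17 -0.34] 20.3
r 96.0 ang -168.0 q deg -1.0 tooly-tangent -179.69
```

Emit:
{"op": "apply_moves", "data": {
  "targets": [
    [0, -0.1, 0, 0],
    [0, -0.1, 0, 0],
    [0, -0.1, 0, 0],
    [0, -0.1, 0, 0],
    [0, -0.1, 0, 0]
  ]
}}

```text
time_s: 59.45
eef_pos: [451.5, -60.4, 174.1]
ee_rot: [0.001, -0.108, 0.994, -0.0]
force: [-1.0, 5.4, 10.4]
grip_width: 0.239
```

```bash
python3 st.py
```

```text
j6 -2.18 j1 -0.392 [451.5 -60.4 174.1] 59.45 [-1.   5.4 10.4] [0.75 0.23 0.37] 20.4
r 96.3 ang -165.5 q deg 1.5 tooly-tangent 177.96
```

Emit:
{"op": "apply_moves", "data": {
  "targets": [
    [0, 0.171, 0, 1],
    [0, 0.171, 0, 1],
    [0, 0.171, 0, 1],
    [0, 0.171, 0, 1],
    [0, 0.171, 0, 1]
  ]
}}

```text
time_s: 59.95
eef_pos: [450.1, -52.2, 174.1]
ee_rot: [0.001, -0.064, 0.998, -0.0]
force: [-0.4, 2.1, 9.4]
grip_width: 0.238
```

Emit:
{"op": "apply_moves", "data": {
  "targets": [
    [0, -0.171, 0, -1],
    [0, -0.171, 0, -1],
    [0, -0.171, 0, -1],
    [0, -0.171, 0, -1],
    [0, -0.171, 0, -1]
  ]
}}

```text
time_s: 60.45
eef_pos: [451.3, -60.4, 174.0]
ee_rot: [0.001, -0.109, 0.994, 0.0]
force: [-1.3, 4.0, 8.8]
grip_width: 0.236
```

```bash
python3 st.py
```

```text
j6 -2.181 j1 -0.392 [451.3 -60.4 174. ] 60.45 [-1.3  4.   8.8] [0.75 0.18 0.29] 20.2
r 96.4 ang -165.6 q deg 1.4 tooly-tangent 178.05
```

Emit:
{"op": "apply_moves", "data": {
  "targets": [
    [0, 0.171, 0, 1],
    [0, 0.171, 0, 1],
    [0, 0.171, 0, 1],
    [0, 0.171, 0, 1],
    [0, 0.171, 0, 1]
  ]
}}

```text
time_s: 60.95
eef_pos: [449.9, -52.2, 174.1]
ee_rot: [0.001, -0.064, 0.998, -0.0]
force: [-0.7, 2.2, 8.2]
grip_width: 0.238
```

```bash
python3 st.py; python3 -c "
from h import *
save(capture('wrist'),'w38')"
```

```text
j6 -2.075 j1 -0.375 [449.9 -52.2 174.1] 60.95 [-0.7  2.2  8.2] [0.35 0.09 0.3 ] 20.4
r 96.1 ang -170.5 q deg -3.5 tooly-tangent 177.93
```

Emit:
{"op": "apply_moves", "data": {
  "targets": [
    [0, -0.2, 0, -1.2],
    [0, -0.2, 0, -1.2],
    [0, -0.2, 0, -1.2],
    [0, 0, 0, 0],
    [0, 0, 0, 0]
  ]
}}

```text
time_s: 61.5
eef_pos: [450.8, -58.2, 174.1]
ee_rot: [0.001, -0.096, 0.995, -0.0]
force: [-1.0, 2.1, 7.5]
grip_width: 0.24
```

```bash
python3 st.py; python3 -c "
from h import *
save(capture('wrist'),'w39')"
```

```text
j6 -2.151 j1 -0.387 [450.8 -58.2 174.1] 61.5 [-1.   2.1  7.5] [0.44 0.12 0.36] 20.5
r 96.4 ang -166.9 q deg 0.1 tooly-tangent 177.97
```

Emit:
{"op": "apply_moves", "data": {
  "targets": [
    [0, 0, 0, 0],
    [0, 0, 0, 0],
    [0, 0, 0, 0],
    [0, 0, -3, 0],
    [0, 0, -4, 0],
    [0, 0, -4, 0],
    [0, 0, -3, 5.5],
    [0, 0, 0, 5.5]
  ],
  "grip": 5.5
}}

```text
time_s: 62.35
eef_pos: [451.2, -58.6, 316.8]
ee_rot: [0.003, 0.002, 1.0, -0.001]
force: [0.9, -0.2, 0.3]
grip_width: 0.646
```

```bash
python3 st.py; python3 -c "
from h import *
save(capture('wrist'),'w40')"
```

```text
j6 -1.955 j1 -0.388 [451.2 -58.6 316.8] 62.35 [ 0.9 -0.2  0.3] [-0.03  0.    0.02] 55.2
r 96.1 ang -166.7 q deg 0.3 tooly-tangent 166.44
```

Emit:
{"op": "apply_moves", "data": {
  "targets": [
    [-0.4, 4.5, 0, 0],
    [-0.4, 4.5, 0, 0],
    [-0.4, 4.5, 0, 0],
    [-0.4, 4.5, 0, 0],
    [-0.4, 4.5, 0, 0],
    [-0.2, 4.5, 0, 0],
    [0, 4, 0, 0],
    [0, 2, 0, 0]
  ]
}}

```text
time_s: 63.2
eef_pos: [471.6, 274.5, 311.9]
ee_rot: [-0.001, -0.002, 1.0, -0.0]
force: [0.1, 0.2, -0.1]
grip_width: 0.645
```

Emit:
{"op": "apply_moves", "data": {
  "targets": [
    [0, 0, 0, 0],
    [0, 0, 4, 0],
    [0, 0, 2, 0],
    [0, 0, 0, 0],
    [0, 0, 0, 0]
  ]
}}

```text
time_s: 63.7
eef_pos: [472.7, 271.1, 253.5]
ee_rot: [0.0, 0.0, 1.0, -0.0]
force: [0.3, -0.1, 0.9]
grip_width: 0.646
```

Run:
```python
from h import *
s=readout.sense(); R=quat2R(s["ee_rot"]);print(s["joints"].round(3), s["eef_pos"],s["time_s"])
c=capture("wrist"); save(c,"w41"); 
t=np.array([474,270,160]);print("shift cm",(R.T@(t-s["eef_pos"])/10).round(2))
```

```text
[ 0.306  0.399  1.512 -0.     1.23  -1.265] [472.67479012 271.1395683  253.54693376] 63.7
shift cm [-0.13 -0.11  9.35]
```

Emit:
{"op": "apply_moves", "data": {
  "targets": [
    [0.55, -0.1, 3, 0],
    [0, 0, 4, 0],
    [0, 0, 1.8, 0],
    [0, 0, 0, 0],
    [0, 0, 0, 0]
  ]
}}

```text
time_s: 64.25
eef_pos: [467.6, 270.8, 166.6]
ee_rot: [0.001, -0.0, 1.0, 0.0]
force: [0.0, -1.3, 0.7]
grip_width: 0.644
```

Emit:
{"op": "apply_moves", "data": {
  "targets": [
    [0, 0, 0, 0],
    [0, 0, 0, 0],
    [0, 0, 0, 0],
    [0, 0, 0, 0],
    [0, 0, 0, 0],
    [0, 0, 0, 0]
  ],
  "grip": 1.8,
  "force": 30
}}

```text
time_s: 64.85
eef_pos: [467.4, 269.9, 166.4]
ee_rot: [0.001, 0.0, 1.0, -0.001]
force: [-1.7, -8.1, 8.5]
grip_width: 0.25
```

Run:
```python
from h import *
s=readout.sense();p=s["eef_pos"]; print(p,s["force"])
P=np.array([398.5,35]); g=np.array([p[0],p[2]-53.9]); d=g-P; r=np.hypot(*d); f0=np.degrees(np.arctan2(d[0],d[1])); print(r,f0)
pr=d
for f in np.linspace(f0,-40.5,15)[1:]:
    q=r*np.array([np.sin(np.radians(f)),np.cos(np.radians(f))]); e=q-pr; print(round(f,1),[round(-e[0]/10,2),round(-e[1]/10,2)]); pr=q
```

```text
[467.42852104 269.86704104 166.41814236] [-1.70984247 -8.05206592  8.49161112]
103.73140030074637 41.6432431488137
35.8 [np.float64(0.83), np.float64(-0.66)]
29.9 [np.float64(0.89), np.float64(-0.58)]
24.0 [np.float64(0.95), np.float64(-0.48)]
18.2 [np.float64(0.99), np.float64(-0.38)]
12.3 [np.float64(1.02), np.float64(-0.28)]
6.4 [np.float64(1.05), np.float64(-0.17)]
0.6 [np.float64(1.06), np.float64(-0.06)]
-5.3 [np.float64(1.06), np.float64(0.04)]
-11.2 [np.float64(1.05), np.float64(0.15)]
-17.0 [np.float64(1.03), np.float64(0.26)]
-22.9 [np.float64(1.0), np.float64(0.36)]
-28.8 [np.float64(0.96), np.float64(0.46)]
-34.6 [np.float64(0.9), np.float64(0.56)]
-40.5 [np.float64(0.84), np.float64(0.65)]
```

Emit:
{"op": "apply_moves", "data": {
  "targets": [
    [0.83, 0.02, -0.66, 0],
    [0.89, 0.02, -0.58, 0],
    [0.95, 0.02, -0.48, 0],
    [0.99, 0.02, -0.38, 0],
    [1.02, 0.02, -0.28, 0],
    [1.05, 0.03, -0.17, 0],
    [1.06, 0.03, -0.06, 0],
    [1.06, 0.03, 0.04, 0]
  ]
}}

```text
time_s: 65.65
eef_pos: [389.5, 272.5, 192.3]
ee_rot: [0.003, -0.0, 1.0, 0.0]
force: [6.3, -3.1, 0.9]
grip_width: 0.254
```

Emit:
{"op": "apply_moves", "data": {
  "targets": [
    [1.05, 0.03, 0.15, 0],
    [1.03, 0.03, 0.26, 0],
    [1.0, 0.03, 0.36, 0],
    [0.96, 0.03, 0.46, 0],
    [0.9, 0.02, 0.56, 0],
    [0.6, 0.02, 0.46, 0],
    [0, 0, 0, 0]
  ]
}}

```text
time_s: 66.35
eef_pos: [332.7, 274.5, 169.0]
ee_rot: [0.001, -0.0, 1.0, 0.0]
force: [-3.0, 0.9, 4.9]
grip_width: 0.248
```

Emit:
{"op": "apply_moves", "data": {
  "targets": [
    [0.3, 0, 0.22, 0],
    [0, 0, 0, 0],
    [0, 0, 0, 0]
  ]
}}

```text
time_s: 66.65
eef_pos: [330.3, 274.6, 167.0]
ee_rot: [0.001, 0.0, 1.0, 0.001]
force: [-2.0, 1.1, 6.3]
grip_width: 0.243
```

Emit:
{"op": "apply_moves", "data": {
  "targets": [
    [0.3, 0, 0.22, 0],
    [0, 0, 0, 0],
    [0, 0, 0, 0]
  ]
}}

```text
time_s: 66.95
eef_pos: [327.5, 274.7, 164.6]
ee_rot: [0.001, 0.0, 1.0, 0.001]
force: [-0.8, 3.7, 7.1]
grip_width: 0.249
```

Run:
```python
from h import *
s=readout.sense();p=s["eef_pos"]; print(p,s["force"],s["time_s"])
d=np.array([p[0],p[2]-53.9])-[398.5,35];print(np.hypot(*d),np.degrees(np.arctan2(d[0],d[1])))
save(capture("wrist"),"w42")
```

```text
[327.4753586  274.66130824 164.61569779] [-0.80554906  3.74386907  7.11876941] 66.95
103.81409623932323 -43.16896820072412
```

Emit:
{"op": "apply_moves", "data": {
  "targets": [
    [0.3, 0, 0.24, 0],
    [0, 0, 0, 0],
    [0, 0, 0, 0]
  ]
}}

```text
time_s: 67.3
eef_pos: [324.6, 274.8, 162.1]
ee_rot: [0.001, 0.0, 1.0, 0.001]
force: [1.7, 5.6, 5.2]
grip_width: 0.245
```

Emit:
{"op": "apply_moves", "data": {
  "targets": [
    [0.3, 0, 0.24, 0],
    [0, 0, 0, 0],
    [0, 0, 0, 0]
  ]
}}

```text
time_s: 67.6
eef_pos: [324.0, 274.8, 161.7]
ee_rot: [0.005, -0.0, 1.0, 0.001]
force: [7.3, -1.7, 19.6]
grip_width: 0.247
```

Emit:
{"op": "apply_moves", "data": {
  "targets": [
    [0, 0, 0, 0],
    [0, 0, 0, 0],
    [0, 0, 0, 0],
    [0, 0, -3, 0],
    [0, 0, -4, 0],
    [0, 0, -4, 0],
    [0, 0, -3, 0],
    [0, 0, 0, 0]
  ],
  "grip": 5.5
}}

```text
time_s: 68.4
eef_pos: [321.6, 274.6, 302.1]
ee_rot: [0.003, -0.0, 1.0, 0.001]
force: [-0.1, -0.3, -1.5]
grip_width: 0.642
```

Run:
```python
from h import *
s=readout.sense();p=s["eef_pos"]; print(p,s["force"],s["time_s"])
b=capture("side")
cv2.imwrite("pics/sd_lever8.png",cv2.cvtColor(cv2.resize(b["img"][100:200,140:260],None,fx=6,fy=6,interpolation=cv2.INTER_CUBIC),cv2.COLOR_RGB2BGR))
```

```text
[321.59854392 274.6251707  302.09407457] [-0.14550197 -0.27801622 -1.539463  ] 68.4
```

Emit:
{"op": "apply_moves", "data": {
  "targets": [
    [-2, -4.4, 0, 0],
    [-2, -4.4, 0, 0],
    [-2, -4.4, 0, 0],
    [-2, -4.4, 0, 0],
    [-2, -4.4, 0, 0],
    [-2, -4.4, 0, 0],
    [-0.9, -4.4, 0, 0],
    [0, -2.5, 0, 0]
  ]
}}

```text
time_s: 69.25
eef_pos: [450.0, -61.5, 297.0]
ee_rot: [-0.002, 0.001, 1.0, 0.001]
force: [0.4, -0.6, -0.1]
grip_width: 0.638
```

Emit:
{"op": "apply_moves", "data": {
  "targets": [
    [0, 0, 0, -6.2],
    [0, 0, 0, -6.2],
    [0, 0, 0, 0]
  ]
}}

```text
time_s: 69.55
eef_pos: [449.5, -58.8, 297.4]
ee_rot: [-0.001, -0.108, 0.994, 0.001]
force: [0.0, -0.3, 0.7]
grip_width: 0.641
```

Run:
```python
from h import *
s=readout.sense(); R=quat2R(s["ee_rot"]);print(s["joints"].round(3), s["eef_pos"],s["time_s"])
c=capture("wrist"); save(c,"w43"); 
t=np.array([450.6,-58.2,174]);print("shift cm",(R.T@(t-s["eef_pos"])/10).round(2))
```

```text
[-0.39   0.161  1.709  0.     1.275 -2.177] [449.54287942 -58.81093258 297.40101057] 69.55
shift cm [-1.500e-01  1.000e-02  1.234e+01]
```

Aligned at the pointer. Repeat the same clean wiggle (with tool turn) with the lever on this side.

Emit:
{"op": "apply_moves", "data": {
  "targets": [
    [-0.15, 0, 3, 0],
    [0, 0, 4, 0],
    [0, 0, 3, 0],
    [0, 0, 2.2, 0],
    [0, 0, 0, 0],
    [0, 0, 0, 0]
  ]
}}

```text
time_s: 70.2
eef_pos: [451.5, -58.3, 177.2]
ee_rot: [-0.0, -0.107, 0.994, 0.0]
force: [-0.1, 0.8, -0.2]
grip_width: 0.644
```

Emit:
{"op": "apply_moves", "data": {
  "targets": [
    [0, 0, 0, 0],
    [0, 0, 0, 0],
    [0, 0, 0, 0],
    [0, 0, 0, 0],
    [0, 0, 0, 0],
    [0, 0, 0, 0]
  ],
  "grip": 1.6,
  "force": 40
}}

```text
time_s: 70.8
eef_pos: [451.9, -58.5, 178.1]
ee_rot: [0.001, -0.108, 0.994, -0.001]
force: [-0.0, 0.5, 6.5]
grip_width: 0.234
```

Emit:
{"op": "apply_moves", "data": {
  "targets": [
    [0, -0.1, 0, 0],
    [0, 0, 0, 0],
    [0, 0, 0, 0]
  ]
}}

```text
time_s: 71.1
eef_pos: [452.0, -59.3, 178.1]
ee_rot: [0.001, -0.108, 0.994, -0.0]
force: [-0.7, 0.6, 6.8]
grip_width: 0.235
```

```bash
python3 st.py
```

```text
j6 -2.176 j1 -0.389 [452.  -59.3 178.1] 71.1 [-0.7  0.6  6.8] [0.36 0.13 0.24] 20.1
r 95.5 ang -166.1 q deg 0.9 tooly-tangent 178.51
```

Emit:
{"op": "apply_moves", "data": {
  "targets": [
    [0, 0.171, 0, 1],
    [0, 0.171, 0, 1],
    [0, 0.171, 0, 1],
    [0, 0.171, 0, 1],
    [0, 0.171, 0, 1]
  ]
}}

```text
time_s: 71.6
eef_pos: [450.6, -51.1, 178.1]
ee_rot: [0.001, -0.064, 0.998, -0.001]
force: [0.6, 0.9, 5.2]
grip_width: 0.236
```

Emit:
{"op": "apply_moves", "data": {
  "targets": [
    [0, -0.171, 0, -1],
    [0, -0.171, 0, -1],
    [0, -0.171, 0, -1],
    [0, -0.171, 0, -1],
    [0, -0.171, 0, -1]
  ]
}}

```text
time_s: 72.1
eef_pos: [451.9, -59.3, 178.1]
ee_rot: [0.001, -0.108, 0.994, -0.0]
force: [-0.8, 3.1, 7.0]
grip_width: 0.237
```

```bash
python3 st.py
```

```text
j6 -2.177 j1 -0.389 [451.9 -59.3 178.1] 72.1 [-0.8  3.1  7. ] [0.56 0.14 0.18] 20.3
r 95.6 ang -166.1 q deg 0.9 tooly-tangent 178.59
```

Emit:
{"op": "apply_moves", "data": {
  "targets": [
    [0, 0.171, 0, 1],
    [0, 0.171, 0, 1],
    [0, 0.171, 0, 1],
    [0, 0.171, 0, 1],
    [0, 0.171, 0, 1]
  ]
}}

```text
time_s: 72.6
eef_pos: [450.4, -51.1, 178.1]
ee_rot: [0.001, -0.064, 0.998, -0.001]
force: [-0.1, 0.3, 6.5]
grip_width: 0.235
```

Emit:
{"op": "apply_moves", "data": {
  "targets": [
    [0, -0.171, 0, -1],
    [0, -0.171, 0, -1],
    [0, -0.171, 0, -1],
    [0, -0.171, 0, -1],
    [0, -0.171, 0, -1]
  ]
}}

```text
time_s: 73.1
eef_pos: [451.7, -59.3, 178.1]
ee_rot: [0.001, -0.108, 0.994, -0.0]
force: [-0.7, 3.7, 6.5]
grip_width: 0.237
```

Emit:
{"op": "apply_moves", "data": {
  "targets": [
    [0, 0.13, 0, 0.7],
    [0, 0, 0, 0],
    [0, 0, 0, 0]
  ]
}}

```text
time_s: 73.4
eef_pos: [451.5, -58.2, 178.1]
ee_rot: [0.001, -0.102, 0.995, -0.0]
force: [0.6, 2.1, 6.1]
grip_width: 0.235
```

Emit:
{"op": "apply_moves", "data": {
  "targets": [
    [0, 0, 0, 0],
    [0, 0, 0, 0],
    [0, 0, 0, 0],
    [0, 0, -3, 0],
    [0, 0, -4, 0],
    [0, 0, -4, 0],
    [0, 0, -2, 0],
    [0, 0, 0, 0]
  ],
  "grip": 5.5
}}

```text
time_s: 74.2
eef_pos: [451.6, -58.4, 309.5]
ee_rot: [0.002, -0.102, 0.995, -0.001]
force: [0.8, 0.1, 0.8]
grip_width: 0.643
```

```bash
python3 st.py; python3 -c "
from h import *
save(capture('wrist'),'w44')"
```

```text
j6 -2.162 j1 -0.387 [451.6 -58.4 309.5] 74.2 [0.8 0.1 0.8] [ 0.01  0.   -0.01] 54.9
r 95.6 ang -166.7 q deg 0.3 tooly-tangent 178.39
```

Emit:
{"op": "apply_moves", "data": {
  "targets": [
    [0, 0, 0, 5.8],
    [0, 0, 0, 5.9],
    [2, 4.5, 0, 0],
    [2, 4.5, 0, 0],
    [2, 4.5, 0, 0],
    [2, 4.5, 0, 0],
    [2, 4.5, 0, 0],
    [2, 4.5, 0, 0]
  ]
}}

```text
time_s: 75.05
eef_pos: [329.5, 213.2, 305.7]
ee_rot: [-0.001, 0.0, 1.0, -0.0]
force: [2.1, 0.1, 0.2]
grip_width: 0.644
```

Emit:
{"op": "apply_moves", "data": {
  "targets": [
    [0.5, 4.3, 0, 0],
    [0, 2, 0, 0],
    [0, 0, 3, 0],
    [0, 0, 3, 0],
    [0, 0, 0, 0],
    [0, 0, 0, 0]
  ]
}}

```text
time_s: 75.65
eef_pos: [326.0, 274.7, 246.9]
ee_rot: [-0.001, 0.0, 1.0, -0.0]
force: [-0.2, -0.3, 0.1]
grip_width: 0.643
```

Run:
```python
from h import *
s=readout.sense(); R=quat2R(s["ee_rot"]);print(s["joints"].round(3), s["eef_pos"],s["time_s"])
c=capture("wrist"); save(c,"w45"); 
t=np.array([328,274.6,165]);print("shift cm",(R.T@(t-s["eef_pos"])/10).round(2))
```

```text
[ 0.424  0.155  1.858  0.     1.13  -1.147] [325.99981251 274.6817475  246.86294853] 75.65
shift cm [-0.21 -0.    8.19]
```

Emit:
{"op": "apply_moves", "data": {
  "targets": [
    [-0.2, 0, 3, 0],
    [0, 0, 3, 0],
    [0, 0, 2.1, 0],
    [0, 0, 0, 0],
    [0, 0, 0, 0]
  ]
}}

```text
time_s: 76.2
eef_pos: [328.7, 275.0, 167.3]
ee_rot: [0.001, 0.0, 1.0, 0.0]
force: [0.1, -0.7, 0.2]
grip_width: 0.644
```

Emit:
{"op": "apply_moves", "data": {
  "targets": [
    [0, 0, 0, 0],
    [0, 0, 0, 0],
    [0, 0, 0, 0],
    [0, 0, 0, 0],
    [0, 0, 0, 0],
    [0, 0, 0, 0]
  ],
  "grip": 1.8,
  "force": 30
}}

```text
time_s: 76.8
eef_pos: [328.5, 274.9, 167.1]
ee_rot: [0.001, 0.0, 1.0, 0.0]
force: [-1.4, -1.7, 7.9]
grip_width: 0.247
```

Run:
```python
from h import *
s=readout.sense();p=s["eef_pos"]; print(p,s["force"],s["grip_width"]*85.4)
P=np.array([398.5,35]); g=np.array([p[0],p[2]-53.9]); d=g-P; r=np.hypot(*d); f0=np.degrees(np.arctan2(d[0],d[1])); print(r,f0)
pr=d
for f in np.linspace(f0,44,16)[1:]:
    q=r*np.array([np.sin(np.radians(f)),np.cos(np.radians(f))]); e=q-pr; print(round(f,1),[float(round(-e[0]/10,2)),float(round(-e[1]/10,2))]); pr=q
```

```text
[328.47263161 274.87101644 167.09387931] [-1.44711582 -1.71100965  7.89671754] 21.091666065582256
104.96720957292254 -41.846376550999736
-36.1 [-0.81, -0.66]
-30.4 [-0.88, -0.57]
-24.7 [-0.93, -0.48]
-19.0 [-0.97, -0.39]
-13.2 [-1.01, -0.29]
-7.5 [-1.03, -0.19]
-1.8 [-1.04, -0.08]
3.9 [-1.05, 0.02]
9.7 [-1.04, 0.12]
15.4 [-1.02, 0.23]
21.1 [-1.0, 0.33]
26.8 [-0.96, 0.43]
32.6 [-0.91, 0.52]
38.3 [-0.85, 0.61]
44.0 [-0.79, 0.69]
```

Emit:
{"op": "apply_moves", "data": {
  "targets": [
    [-0.81, -0.02, -0.66, 0],
    [-0.88, -0.03, -0.57, 0],
    [-0.93, -0.03, -0.48, 0],
    [-0.97, -0.03, -0.39, 0],
    [-1.01, -0.03, -0.29, 0],
    [-1.03, -0.03, -0.19, 0],
    [-1.04, -0.03, -0.08, 0],
    [-1.05, -0.03, 0.02, 0]
  ]
}}

```text
time_s: 77.6
eef_pos: [406.0, 272.2, 192.3]
ee_rot: [-0.0, -0.0, 1.0, -0.0]
force: [-5.1, -2.0, -2.7]
grip_width: 0.246
```

Emit:
{"op": "apply_moves", "data": {
  "targets": [
    [-1.04, -0.03, 0.12, 0],
    [-1.02, -0.03, 0.23, 0],
    [-1.0, -0.03, 0.33, 0],
    [-0.96, -0.03, 0.43, 0],
    [-0.91, -0.02, 0.52, 0],
    [-0.85, -0.02, 0.61, 0],
    [-0.5, 0, 0.44, 0],
    [0, 0, 0, 0]
  ]
}}

```text
time_s: 78.4
eef_pos: [470.6, 269.8, 166.0]
ee_rot: [0.002, 0.0, 1.0, -0.001]
force: [2.2, -7.7, 1.3]
grip_width: 0.245
```

Emit:
{"op": "apply_moves", "data": {
  "targets": [
    [-0.3, 0, 0.24, 0],
    [0, 0, 0, 0],
    [0, 0, 0, 0]
  ]
}}

```text
time_s: 78.7
eef_pos: [473.1, 269.8, 163.8]
ee_rot: [0.002, 0.0, 1.0, -0.001]
force: [1.3, -8.2, 1.0]
grip_width: 0.242
```

Emit:
{"op": "apply_moves", "data": {
  "targets": [
    [-0.3, 0, 0.24, 0],
    [0, 0, 0, 0],
    [0, 0, 0, 0]
  ]
}}

```text
time_s: 79.0
eef_pos: [474.9, 269.9, 162.2]
ee_rot: [0.0, -0.0, 1.0, -0.001]
force: [-10.2, -10.9, 14.4]
grip_width: 0.241
```

Emit:
{"op": "apply_moves", "data": {
  "targets": [
    [-0.15, 0, 0.12, 0],
    [0, 0, 0, 0],
    [0, 0, 0, 0]
  ]
}}

```text
time_s: 79.3
eef_pos: [475.9, 269.8, 161.5]
ee_rot: [-0.0, -0.0, 1.0, -0.001]
force: [-15.7, -11.9, 20.2]
grip_width: 0.246
```

Emit:
{"op": "apply_moves", "data": {
  "targets": [
    [0, 0, 0, 0],
    [0, 0, 0, 0],
    [0, 0, 0, 0],
    [0, 0, -3, 0],
    [0, 0, -4, 0],
    [0, 0, -4, 0],
    [0, 0, -3, 0],
    [0, 0, 0, 0]
  ],
  "grip": 6
}}

```text
time_s: 80.1
eef_pos: [476.8, 271.3, 303.9]
ee_rot: [0.004, -0.0, 1.0, 0.001]
force: [0.7, 0.1, -0.5]
grip_width: 0.7
```

Run:
```python
from h import *
s=readout.sense();print(s["eef_pos"],s["time_s"],s["force"],s["joints"].round(2))
c=capture("wrist"); save(c,"w46")
Z=lambda u,v,z: onz(c,u/1.5,v/1.5,z).round(1)
f=np.radians(40);
for d in (70,115): print("exp 40deg",proj(c,[396+d*np.sin(f),272-.033*d*np.sin(f),35+d*np.cos(f)])*1.5)
```

```text
[476.82196275 271.3092031  303.88987087] 80.1 [ 0.72738587  0.08135368 -0.46254231] [ 0.3   0.36  1.43 -0.    1.34 -1.27]
exp 40deg [376.90043921 208.16471369]
exp 40deg [374.90388621 268.90442449]
```

Run:
```python
from h import *
c=capture("wrist")
Z=lambda u,v,z: onz(c,u/1.5,v/1.5,z).round(1)
for n,u,v in [("A",247,338),("B",407,319),("C",425,463),("D",277,480),("mid",338,402)]: print(n,Z(u,v,17))
print("table hub ref")
b=capture("side"); save(b,"sd9")
cv2.imwrite("pics/w46t.png",cv2.cvtColor(cv2.resize(c["img"][205:330,155:295],None,fx=5,fy=4.5,interpolation=cv2.INTER_CUBIC),cv2.COLOR_RGB2BGR))
```

```text
A [551.4 164.5  17. ]
B [535.1 293.4  17. ]
C [669.  311.2  17. ]
D [686.5 180.5  17. ]
mid [609.2 236.5  17. ]
table hub ref
```

Run:
```python
from h import *
c=capture("wrist")
P=[onz(c,u,v,17)[:2] for u,v in [(163.4,231.2),(273,217.2),(284.6,311.7),(184.6,323.2)]]
m=onz(c,226.6,271,17)[:2]
P=np.array(P);print(P.round(1),P.mean(0).round(1),m.round(1))
for i in range(4):
    d=P[(i+1)%4]-P[i];print(np.hypot(*d).round(1),np.degrees(np.arctan2(d[1],d[0])).round(1))
```

```text
[[555.6 162.5]
 [537.5 294.5]
 [668.6 311.8]
 [686.4 180.3]] [612.  237.3] [609.3 237.6]
133.3 97.8
132.2 7.5
132.7 -82.3
132.0 -172.2
```

Emit:
{"op": "apply_moves", "data": {
  "targets": [
    [-1, -4.5, 0, 0],
    [-1, -4.5, 0, 0],
    [-1, -4.5, 0, 0],
    [-1, -4.5, 0, 0],
    [-1, -4, 0, 0],
    [-0.3, -2, 0, 0],
    [0, 0, 0, 7.5],
    [0, 0, 0, 7.5]
  ],
  "grip": 7
}}

```text
time_s: 81.1
eef_pos: [528.5, 30.0, 298.1]
ee_rot: [-0.001, 0.134, 0.991, 0.0]
force: [-0.1, -0.5, 0.6]
grip_width: 0.823
```

Emit:
{"op": "apply_moves", "data": {
  "targets": [
    [0, 0, 0, 7.5],
    [0, 0, 0, 7.5],
    [0, 0, 0, 7.4],
    [0, 0, 0, 0],
    [0, 0, 0, 0]
  ]
}}

```text
time_s: 81.6
eef_pos: [528.5, 30.9, 298.8]
ee_rot: [-0.001, 0.319, 0.948, -0.0]
force: [0.2, -0.9, -0.4]
grip_width: 0.826
```

```bash
cat > go.py <<'E'
import sys
from h import *
s=readout.sense(); R=quat2R(s["ee_rot"])
t=np.array([float(x) for x in sys.argv[1:4]])
print("j",s["joints"].round(2),"pos",s["eef_pos"].round(1),"t",s["time_s"],"F",s["force"].round(1),"w",round(s["grip_width"]*85.4,1),"jaw deg",np.degrees(np.arctan2(R[1,1],R[0,1])).round(1))
print("shift cm",(R.T@(t-s["eef_pos"])/10).round(2))
if len(sys.argv)>4:
    c=capture("wrist"); save(c,sys.argv[4])
    if len(sys.argv)>5: print("expect px",(proj(c,[float(x) for x in sys.argv[5:8]])*1.5).round(1))
E
python3 go.py 529.4 29.9 200 w47 529.4 29.9 80
```

```text
j [-0.16  0.33  1.49 -0.    1.32 -1.08] pos [528.5  30.9 298.8] t 81.6 F [ 0.2 -0.9 -0.4] w 70.5 jaw deg 52.8
shift cm [-0.15 -0.02  9.88]
expect px [379.5 270.9]
```

Emit:
{"op": "apply_moves", "data": {
  "targets": [
    [-0.15, 0, 3, 0],
    [0, 0, 4, 0],
    [0, 0, 4, 0],
    [0, 0, 3, 0],
    [0, 0, 2, 0],
    [0, 0, 1, 0],
    [0, 0, 0, 0],
    [0, 0, 0, 0]
  ]
}}

```text
time_s: 82.45
eef_pos: [530.2, 30.0, 130.4]
ee_rot: [0.001, 0.32, 0.947, 0.0]
force: [-0.1, 0.3, 0.3]
grip_width: 0.822
```

```bash
python3 go.py 529.4 29.9 128.5
```

```text
j [-0.16  0.53  1.68  0.    0.93 -1.08] pos [530.2  30.  130.4] t 82.45 F [-0.1  0.3  0.3] w 70.2 jaw deg 52.6
shift cm [ 0.06 -0.05  0.19]
```

Emit:
{"op": "apply_moves", "data": {
  "targets": [
    [0.06, -0.05, 0.1, 0],
    [0, 0, 0, 0],
    [0, 0, 0, 0],
    [0, 0, 0, 0],
    [0, 0, 0, 0],
    [0, 0, 0, 0],
    [0, 0, 0, 0]
  ],
  "grip": 4.0,
  "force": 50
}}

```text
time_s: 83.15
eef_pos: [529.3, 29.9, 129.7]
ee_rot: [0.001, 0.321, 0.947, 0.0]
force: [-1.8, -0.7, 6.5]
grip_width: 0.52
```

Emit:
{"op": "apply_moves", "data": {
  "targets": [
    [0, 0, -2, 0],
    [0, 0, -4, 0],
    [0, 0, -4, 0],
    [0, 0, -2, 0],
    [0, 0, 0, 0]
  ]
}}

```text
time_s: 83.65
eef_pos: [529.6, 29.9, 251.2]
ee_rot: [0.003, 0.32, 0.947, 0.0]
force: [0.9, 0.2, -3.1]
grip_width: 0.516
```

```bash
python3 go.py 640.2 273.4 248 w48
```

```text
j [-0.16  0.37  1.56  0.    1.2  -1.08] pos [529.6  29.9 251.2] t 83.65 F [ 0.9  0.2 -3.1] w 44.0 jaw deg 52.6
shift cm [ 5.99 26.06  0.36]
```

```bash
python3 go.py 575.8 264.8 251
```

```text
j [-0.16  0.37  1.57  0.    1.2  -1.08] pos [528.9  30.  248.9] t 83.7 F [ 0.3 -0.7 -4.7] w 44.3 jaw deg 52.6
shift cm [10.53 21.5  -0.21]
```

Emit:
{"op": "apply_moves", "data": {
  "targets": [
    [2, 4, 0, 0],
    [2, 4, 0, 0],
    [2, 4, 0, 0],
    [2, 4, 0, 0],
    [2, 3.5, 0, 0],
    [0.5, 2, 0, 0],
    [0, 0, 0, 0],
    [0, 0, 0, 0]
  ]
}}

```text
time_s: 84.5
eef_pos: [575.6, 264.4, 246.2]
ee_rot: [-0.002, 0.32, 0.947, -0.001]
force: [0.4, -0.5, -2.7]
grip_width: 0.521
```

```bash
python3 go.py 575.8 264.8 93 w49 575.8 264.8 4
```

```text
j [ 0.25  0.6   1.22 -0.    1.33 -0.67] pos [575.6 264.4 246.2] t 84.5 F [ 0.4 -0.5 -2.7] w 44.5 jaw deg 52.6
shift cm [-0.02  0.09 15.32]
expect px [381.5 260.9]
```

Run:
```python
from h import *
c=capture("wrist")
print(proj(c,[575.8,264.8,17])*1.5)
cv2.imwrite("pics/w49z.png",cv2.cvtColor(cv2.resize(c["img"][120:250,155:360],None,fx=3.8,fy=3.8,interpolation=cv2.INTER_CUBIC),cv2.COLOR_RGB2BGR))
ex=np.array([.991,.132]);ey=np.array([-.132,.991]);C=np.array([612.3,236.9])
for a,b in [(-67,67),(-67,0),(0,67),(-67,-67),(67,67)]:
    p=C+a*ex+b*ey; print(a,b,((proj(c,[*p,17])-[155,120])*3.8).round(0))
```

```text
[381.76905707 264.22160716]
-67 67 [378.  20.]
-67 0 [194. 208.]
0 67 [562. 208.]
-67 -67 [ 25. 380.]
67 67 [732. 381.]
```

Run:
```python
from h import *
c=capture("wrist")
f=lambda u,v:onz(c,155+u/3.8,120+v/3.8,17)[:2]
T,L,Rr=f(394,33),f(40,395),f(745,397)
print(T,L,Rr,"centre",(L+Rr)/2, np.hypot(*(T-L)),np.hypot(*(T-Rr)),np.degrees(np.arctan2(*(Rr-T)[::-1])))
s=readout.sense();print(s["eef_pos"])
print("sleeve in hand", onz(c,381/1.5,411/1.5,s["eef_pos"][2]-49))
```

```text
[542.24117484 295.47907624] [560.70432015 161.58556674] [676.54125579 312.22619464] centre [618.62278797 236.90588069] 135.1604957888805 135.34022948448353 7.108048710294928
[575.99763329 263.57010731 247.8701982 ]
sleeve in hand [576.39933118 264.21268312 198.8701982 ]
```

```bash
python3 - <<'E'
from h import *
a=capture("scene");b=capture("side")
cv2.imwrite("pics/trs.png",cv2.cvtColor(cv2.resize(a["img"][210:280,315:400],None,fx=8,fy=8,interpolation=cv2.INTER_CUBIC),cv2.COLOR_RGB2BGR))
cv2.imwrite("pics/trd.png",cv2.cvtColor(cv2.resize(b["img"][120:180,210:290],None,fx=8,fy=8,interpolation=cv2.INTER_CUBIC),cv2.COLOR_RGB2BGR))
E
python3 - <<'E'
from h import *
a=capture("scene");b=capture("side")
A=np.array([onz(a,315+u/8,210+v/8,17)[:2] for u,v in [(98,115),(472,108),(580,412),(165,425),(325,265)]])
B=np.array([onz(b,210+u/8,120+v/8,17)[:2] for u,v in [(103,205),(353,117),(518,272),(235,365),(305,247)]])
for n,P in (("scene",A),("side",B)):
    print(n,P.round(1).tolist(),"mean",P[:4].mean(0).round(1))
# check cams against the known sleeve on pads 2: expected (611,-21.1) top 80, and table hub (544.7,-36.4,40)
print("hub sc px",proj(a,[544.7,-36.4,40])*1.5,"sd",proj(b,[544.7,-36.4,40])*1.5)
p,e=tri(ray(a,315+325/8,210+265/8),ray(b,210+305/8,120+247/8));print("mid tri",p,e)
E
```

```text
scene [[561.5, 161.6], [543.0, 294.7], [674.0, 311.5], [694.0, 177.1], [621.5, 235.2]] mean [618.1 236.2]
side [[542.1, 287.9], [669.9, 306.6], [692.8, 172.3], [556.4, 160.4], [613.8, 224.7]] mean [615.3 231.8]
hub sc px [387.64671444 313.16792774] sd [387.6877153  297.60683391]
mid tri [616.81781416 235.89610007   9.66830781] 3.2845226063977435
```

```bash
python3 go.py 580.8 264.5 125
```

```text
j [ 0.25  0.6   1.22  0.    1.33 -0.67] pos [576.2 264.  248.6] t 84.85 F [-0.2  0.3 -3.7] w 44.6 jaw deg 52.6
shift cm [-0.34  0.32 12.36]
```

Emit:
{"op": "apply_moves", "data": {
  "targets": [
    [-0.34, 0.32, 2, 0],
    [0, 0, 3, 0],
    [0, 0, 3, 0],
    [0, 0, 3, 0],
    [0, 0, 1.3, 0],
    [0, 0, 0, 0],
    [0, 0, 0, 0]
  ]
}}

```text
time_s: 85.55
eef_pos: [581.4, 265.1, 127.0]
ee_rot: [0.001, 0.321, 0.947, 0.001]
force: [-0.3, -0.5, -2.9]
grip_width: 0.518
```

```bash
python3 go.py 580.8 264.5 93 w50 580.8 264.5 4
```

```text
j [ 0.24  0.73  1.32 -0.    1.09 -0.67] pos [581.4 265.1 127. ] t 85.55 F [-0.3 -0.5 -2.9] w 44.2 jaw deg 52.6
shift cm [ 0.02 -0.09  3.4 ]
expect px [376.6 319.5]
```

Run:
```python
from h import *
c=capture("wrist")
T,L,R=[onz(c,u/1.5,v/1.5,17)[:2] for u,v in [(378,207),(281,330),(477,329)]]
print(T,L,R,"cell",(L+R)/2,np.hypot(*(T-L)),np.hypot(*(T-R)))
```

```text
[541.99046234 295.39211098] [557.41418102 233.78881546] [605.57562329 297.42439789] cell [581.49490215 265.60660667] 63.504780266626625 63.61763028488185
```

Emit:
{"op": "apply_moves", "data": {
  "targets": [
    [0, 0, 1.5, 0],
    [0, 0, 1, 0],
    [0, 0, 0.5, 0],
    [0, 0, 0.3, 0],
    [0, 0, 0, 0],
    [0, 0, 0, 0]
  ]
}}

```text
time_s: 86.25
eef_pos: [580.3, 265.0, 93.8]
ee_rot: [-0.001, 0.32, 0.947, -0.001]
force: [-9.4, -3.2, 11.2]
grip_width: 0.521
```

```bash
python3 go.py 581 265.3 93.7 w51
```

```text
j [ 0.25  0.77  1.34 -0.    1.03 -0.67] pos [580.3 265.   93.8] t 86.25 F [-9.4 -3.2 11.2] w 44.5 jaw deg 52.6
shift cm [-0.03  0.07  0.01]
```

Emit:
{"op": "apply_moves", "data": {
  "targets": [
    [0, 0, 0, 0],
    [0, 0, 0, 0],
    [0, 0, 0, 0],
    [0, 0, -2, 0],
    [0, 0, -4, 0],
    [0, 0, -4, 0],
    [0, 0, -4, 0],
    [0, 0, 0, 0]
  ],
  "grip": 5.6
}}

```text
time_s: 87.1
eef_pos: [582.3, 265.5, 238.7]
ee_rot: [0.005, 0.321, 0.947, 0.003]
force: [0.5, -0.1, -0.8]
grip_width: 0.655
```

```bash
python3 go.py 611 -21.1 235 w52
```

```text
j [ 0.25  0.61  1.21  0.    1.3  -0.67] pos [582.3 265.5 238.7] t 87.1 F [ 0.5 -0.1 -0.8] w 55.9 jaw deg 52.6
shift cm [-19.68 -21.03   0.33]
```

Run:
```python
from h import *
c=capture("wrist")
print([onz(c,u/1.5,v/1.5,17).round(1) for u,v in [(376,328),(375,185),(517,330),(233,329),(375,452)]])
```

```text
[array([612.9, 239.4,  17. ]), array([540.1, 294.6,  17. ]), array([670.1, 311.7,  17. ]), array([556.8, 165. ,  17. ]), array([686.6, 181.9,  17. ])]
```

Emit:
{"op": "apply_moves", "data": {
  "targets": [
    [-3.3, -3.5, 0, 0],
    [-3.3, -3.5, 0, 0],
    [-3.3, -3.5, 0, 0],
    [-3.3, -3.5, 0, 0],
    [-3.3, -3.5, 0, 0],
    [-3.2, -3.5, 0, 0],
    [0, 0, 0, 0],
    [0, 0, 0, 0]
  ],
  "grip": 7
}}

```text
time_s: 88.0
eef_pos: [609.4, -22.3, 230.9]
ee_rot: [-0.001, 0.322, 0.947, -0.0]
force: [-0.9, -0.1, -0.1]
grip_width: 0.817
```

```bash
python3 go.py 611 -21.1 129.5 w53 611 -21.1 80
```

```text
j [-0.23  0.56  1.32  0.    1.26 -1.14] pos [609.4 -22.3 230.9] t 88.0 F [-0.9 -0.1 -0.1] w 69.8 jaw deg 52.5
shift cm [-0.08  0.2  10.14]
expect px [383.4 302.8]
```

Emit:
{"op": "apply_moves", "data": {
  "targets": [
    [-0.08, 0.2, 2, 0],
    [0, 0, 3, 0],
    [0, 0, 3, 0],
    [0, 0, 1.5, 0],
    [0, 0, 0.6, 0],
    [0, 0, 0, 0],
    [0, 0, 0, 0]
  ]
}}

```text
time_s: 88.75
eef_pos: [612.1, -20.2, 132.9]
ee_rot: [0.001, 0.32, 0.947, 0.0]
force: [0.3, -0.2, 0.2]
grip_width: 0.823
```

```bash
python3 go.py 611 -21.1 129.7 w54
```

```text
j [-0.22  0.67  1.41  0.    1.06 -1.14] pos [612.1 -20.2 132.9] t 88.75 F [ 0.3 -0.2  0.2] w 70.3 jaw deg 52.6
shift cm [ 0.04 -0.14  0.32]
```

Emit:
{"op": "apply_moves", "data": {
  "targets": [
    [0.04, -0.2, 0, 0],
    [0, 0, 0.3, 0],
    [0, 0, 0, 0]
  ]
}}

```text
time_s: 89.1
eef_pos: [609.9, -21.8, 128.4]
ee_rot: [-0.0, 0.321, 0.947, 0.0]
force: [0.2, 0.2, -0.4]
grip_width: 0.818
```

Emit:
{"op": "apply_moves", "data": {
  "targets": [
    [0, 0, 0, 0],
    [0, 0, 0, 0],
    [0, 0, 0, 0],
    [0, 0, 0, 0],
    [0, 0, 0, 0]
  ],
  "grip": 4.0,
  "force": 50
}}

```text
time_s: 89.6
eef_pos: [610.1, -21.8, 129.0]
ee_rot: [0.0, 0.321, 0.947, -0.0]
force: [-2.4, -0.5, 4.8]
grip_width: 0.525
```

Emit:
{"op": "apply_moves", "data": {
  "targets": [
    [0, 0, -2, 0],
    [0, 0, -4, 0],
    [0, 0, -4, 0],
    [0, 0, -2, 0],
    [0, 0, 0, 0]
  ]
}}

```text
time_s: 90.1
eef_pos: [610.7, -21.7, 250.8]
ee_rot: [0.002, 0.321, 0.947, 0.0]
force: [0.5, -0.1, -4.5]
grip_width: 0.521
```

```bash
python3 go.py 651.5 208.7 250 w55
```

```text
j [-0.23  0.54  1.3   0.    1.3  -1.15] pos [610.7 -21.7 250.8] t 90.1 F [ 0.5 -0.1 -4.5] w 44.5 jaw deg 52.6
shift cm [10.75 20.79  0.08]
```

Emit:
{"op": "apply_moves", "data": {
  "targets": [
    [2, 4, 0, 0],
    [2, 4, 0, 0],
    [2, 4, 0, 0],
    [2, 4, 0, 0],
    [2, 3.5, 0, 0],
    [0.64, 1.5, 0, 0],
    [0, 0, 0, 0],
    [0, 0, 0, 0]
  ]
}}

```text
time_s: 90.95
eef_pos: [652.7, 209.4, 246.0]
ee_rot: [-0.002, 0.321, 0.947, -0.001]
force: [-0.4, 0.1, -2.9]
grip_width: 0.522
```

```bash
python3 go.py 653.5 209.5 127 w56 653.5 209.5 17
```

```text
j [ 0.14  0.72  1.01 -0.    1.41 -0.78] pos [652.7 209.4 246. ] t 90.95 F [-0.4  0.1 -2.9] w 44.5 jaw deg 52.6
shift cm [-0.09  0.09 11.9 ]
expect px [381.6 266.5]
```

Emit:
{"op": "apply_moves", "data": {
  "targets": [
    [-0.09, 0.09, 2, 0],
    [0, 0, 3, 0],
    [0, 0, 3, 0],
    [0, 0, 3, 0],
    [0, 0, 0.9, 0],
    [0, 0, 0, 0],
    [0, 0, 0, 0]
  ]
}}

```text
time_s: 91.7
eef_pos: [655.0, 209.5, 131.3]
ee_rot: [0.001, 0.321, 0.947, 0.001]
force: [0.3, -0.4, -2.6]
grip_width: 0.516
```

```bash
python3 go.py 653.5 209.5 93.2 w57 653.5 209.5 17
```

```text
j [ 0.14  0.83  1.13 -0.    1.19 -0.78] pos [655.  209.5 131.3] t 91.7 F [ 0.3 -0.4 -2.6] w 44.1 jaw deg 52.6
shift cm [ 0.12 -0.1   3.8 ]
expect px [376.2 324.3]
```

Emit:
{"op": "apply_moves", "data": {
  "targets": [
    [0.15, -0.1, 0, 0],
    [0, 0, 1.5, 0],
    [0, 0, 1.0, 0],
    [0, 0, 0.7, 0],
    [0, 0, 0.4, 0],
    [0, 0, 0, 0],
    [0, 0, 0, 0]
  ]
}}

```text
time_s: 92.45
eef_pos: [652.6, 210.1, 93.5]
ee_rot: [0.0, 0.321, 0.947, 0.0]
force: [-0.2, -0.4, -4.7]
grip_width: 0.521
```

Emit:
{"op": "apply_moves", "data": {
  "targets": [
    [0, 0, 0.15, 0],
    [0, 0, 0, 0],
    [0, 0, 0, 0]
  ]
}}

```text
time_s: 92.75
eef_pos: [652.8, 210.1, 93.0]
ee_rot: [0.0, 0.321, 0.947, 0.0]
force: [-2.7, -0.6, 5.8]
grip_width: 0.517
```

```bash
python3 go.py 653.5 209.5 93.2 w58
```

```text
j [ 0.14  0.87  1.15 -0.    1.12 -0.78] pos [652.8 210.1  93. ] t 92.75 F [-2.7 -0.6  5.8] w 44.2 jaw deg 52.6
shift cm [-0.09 -0.   -0.02]
```

View pics/w58.png

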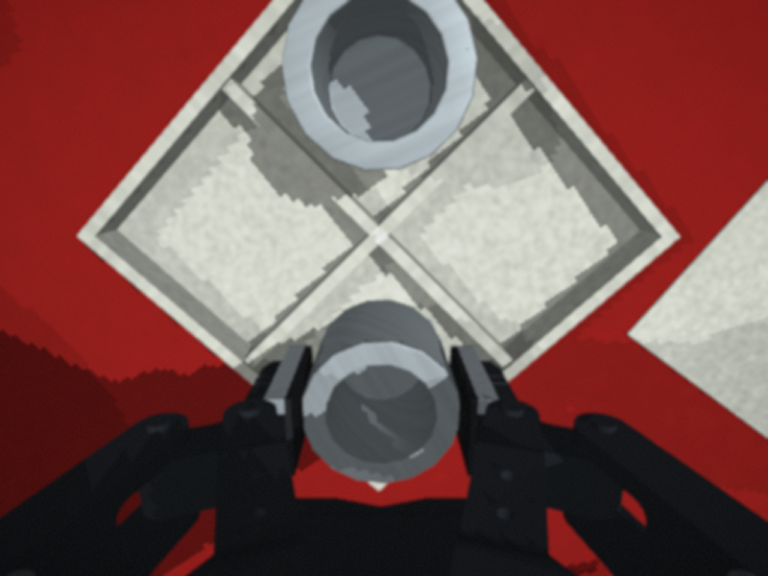

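Emit:
{"op": "apply_moves", "data": {
  "targets": [
    [0, 0, 0, 0],
    [0, 0, 0, 0],
    [0, 0, 0, 0],
    [0, 0, -1, 0],
    [0, 0, -3, 0],
    [0, 0, -4, 0],
    [0, 0, -4, 0]
  ],
  "grip": 5.6
}}

```text
time_s: 93.5
eef_pos: [652.4, 210.0, 214.1]
ee_rot: [0.0, 0.321, 0.947, 0.0]
force: [0.0, 0.5, 0.3]
grip_width: 0.657
```

```bash
python3 go.py 560 -102.7 240 w59
```

```text
j [ 0.14  0.74  1.06  0.    1.34 -0.78] pos [652.4 210.  214.1] t 93.5 F [0.  0.5 0.3] w 56.1 jaw deg 52.6
shift cm [-11.65 -30.45  -2.59]
```

View pics/w59.png

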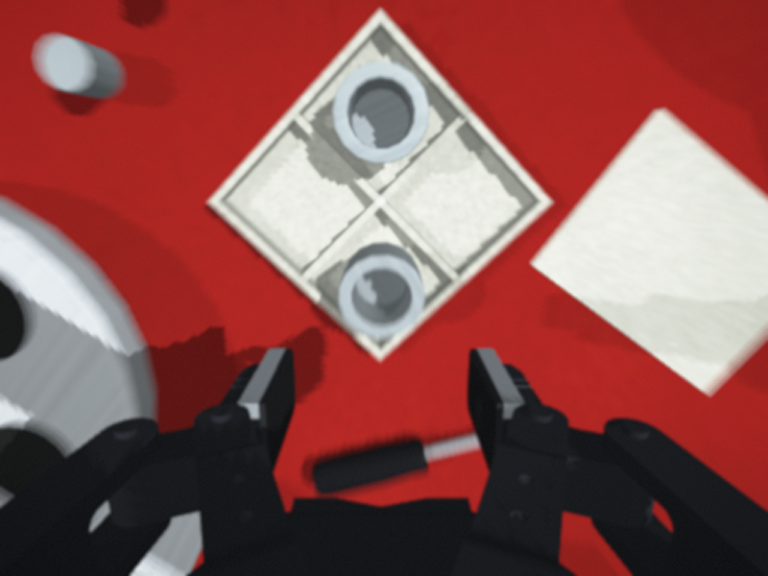

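Emit:
{"op": "apply_moves", "data": {
  "targets": [
    [-1.5, -3.8, -2.5, 0],
    [-1.5, -3.8, 0, 0],
    [-1.5, -3.8, 0, 0],
    [-1.5, -3.8, 0, 0],
    [-1.5, -3.8, 0, 0],
    [-1.5, -3.8, 0, 0],
    [-1.5, -3.8, 0, 0],
    [-1.2, -3.8, 0, 0]
  ],
  "grip": 7
}}

```text
time_s: 94.35
eef_pos: [560.3, -104.2, 237.8]
ee_rot: [0.001, 0.321, 0.947, -0.0]
force: [1.1, -0.2, 0.0]
grip_width: 0.817
```

Emit:
{"op": "apply_moves", "data": {
  "targets": [
    [0, 0, 0, 0],
    [0, 0, 0, 0]
  ]
}}

```text
time_s: 94.55
eef_pos: [560.8, -103.0, 237.6]
ee_rot: [0.0, 0.321, 0.947, 0.0]
force: [0.8, 0.0, 0.1]
grip_width: 0.822
```

```bash
python3 go.py 560 -102.7 200 w60 560 -102.7 80
```

```text
j [-0.39  0.47  1.45  0.    1.22 -1.3 ] pos [ 560.8 -103.   237.6] t 94.55 F [0.8 0.  0.1] w 70.2 jaw deg 52.5
shift cm [ 0.08 -0.03  3.76]
expect px [378.6 295.1]
```

View pics/w60.png

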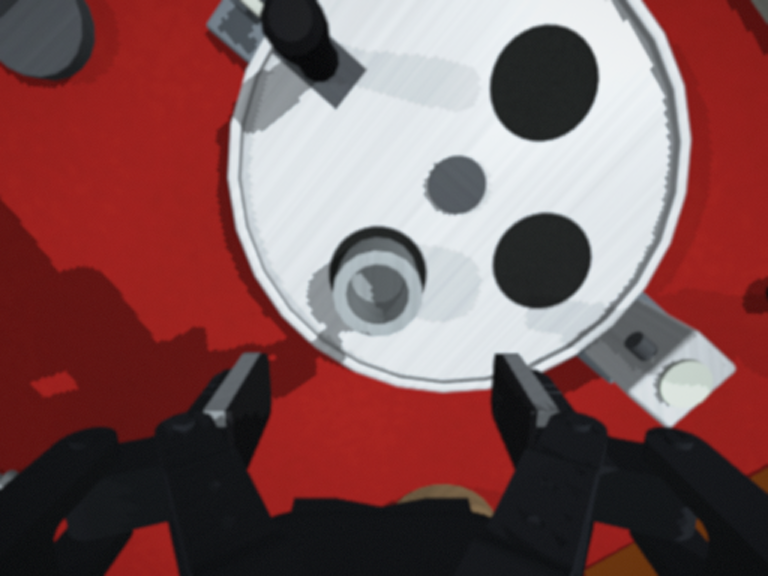

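Emit:
{"op": "apply_moves", "data": {
  "targets": [
    [0.1, -0.05, 3.5, 0],
    [0, 0, 3.5, 0],
    [0, 0, 2.5, 0],
    [0, 0, 1.2, 0],
    [0, 0, 0, 0],
    [0, 0, 0, 0]
  ]
}}

```text
time_s: 95.2
eef_pos: [560.4, -102.0, 131.2]
ee_rot: [0.001, 0.32, 0.947, -0.0]
force: [0.7, -0.1, 0.7]
grip_width: 0.824
```

```bash
python3 go.py 560 -102.7 129 w61
```

```text
j [-0.39  0.6   1.56  0.    0.99 -1.3 ] pos [ 560.4 -102.   131.2] t 95.2 F [ 0.7 -0.1  0.7] w 70.4 jaw deg 52.6
shift cm [-0.01 -0.08  0.22]
```

View pics/w61.png

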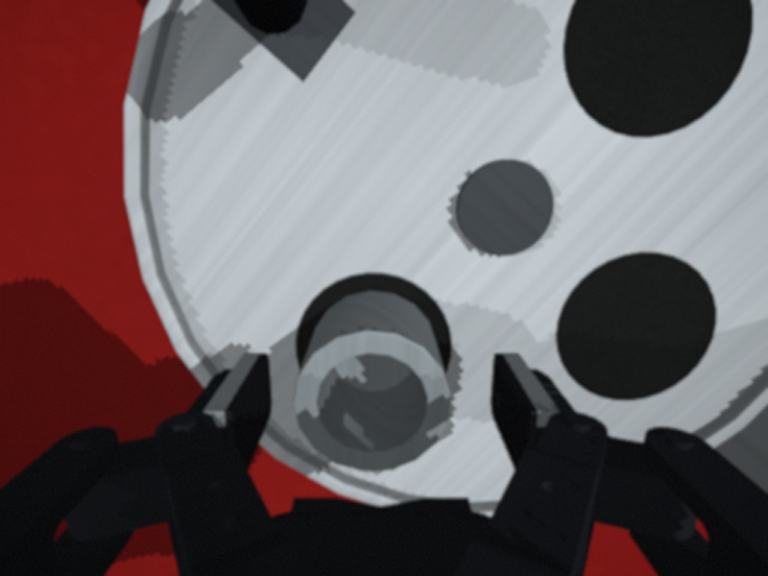

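Emit:
{"op": "apply_moves", "data": {
  "targets": [
    [0, -0.22, 0.22, 0],
    [0, 0, 0, 0]
  ]
}}

```text
time_s: 95.45
eef_pos: [558.5, -104.3, 128.4]
ee_rot: [0.0, 0.321, 0.947, -0.0]
force: [-0.7, 0.1, 0.1]
grip_width: 0.821
```

Emit:
{"op": "apply_moves", "data": {
  "targets": [
    [0, 0, 0, 0],
    [0, 0, 0, 0],
    [0, 0, 0, 0],
    [0, 0, 0, 0],
    [0, 0, 0, 0]
  ],
  "grip": 4.0,
  "force": 50
}}

```text
time_s: 95.95
eef_pos: [558.6, -104.1, 128.5]
ee_rot: [0.0, 0.321, 0.947, 0.0]
force: [-0.9, 2.1, 5.5]
grip_width: 0.521
```

Emit:
{"op": "apply_moves", "data": {
  "targets": [
    [0, 0, -1, 0],
    [0, 0, -3, 0],
    [0, 0, -4, 0],
    [0, 0, -4, 0],
    [0, 0, 0, 0]
  ]
}}

```text
time_s: 96.45
eef_pos: [559.6, -104.6, 253.4]
ee_rot: [0.005, 0.321, 0.947, -0.0]
force: [1.4, -0.5, -2.2]
grip_width: 0.524
```

```bash
python3 go.py 589.2 200.9 246 w62
```

```text
j [-0.39  0.45  1.44 -0.    1.24 -1.31] pos [ 559.6 -104.6  253.4] t 96.45 F [ 1.4 -0.5 -2.2] w 44.7 jaw deg 52.6
shift cm [16.21 26.06  0.66]
```

View pics/w62.png

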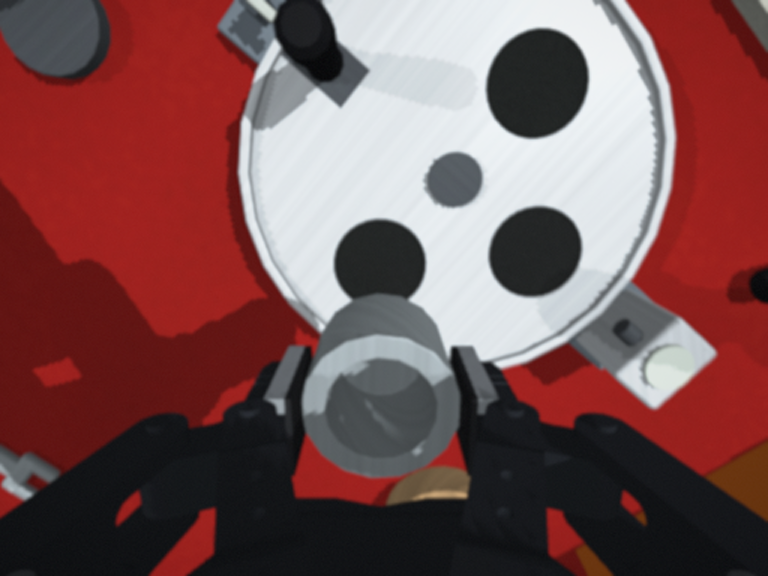

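Emit:
{"op": "apply_moves", "data": {
  "targets": [
    [2.1, 3.3, 0, 0],
    [2.1, 3.3, 0, 0],
    [2.1, 3.3, 0, 0],
    [2.1, 3.3, 0, 0],
    [2.1, 3.3, 0, 0],
    [2.1, 3.3, 0, 0],
    [2.1, 3.3, 0, 0],
    [1.5, 2.9, 0.5, 0]
  ]
}}

```text
time_s: 97.3
eef_pos: [586.9, 202.9, 241.4]
ee_rot: [-0.001, 0.32, 0.947, -0.001]
force: [0.6, -1.1, -3.1]
grip_width: 0.52
```

Emit:
{"op": "apply_moves", "data": {
  "targets": [
    [0, 0, 0, 0],
    [0, 0, 0, 0]
  ]
}}

```text
time_s: 97.5
eef_pos: [587.0, 201.2, 240.8]
ee_rot: [-0.002, 0.32, 0.947, -0.001]
force: [0.0, 0.4, -3.2]
grip_width: 0.524
```

```bash
python3 go.py 589.2 200.9 130 w63 589.2 200.9 4
```

```text
j [ 0.14  0.57  1.27 -0.    1.3  -0.78] pos [587.  201.2 240.8] t 97.5 F [ 0.   0.4 -3.2] w 44.7 jaw deg 52.7
shift cm [-0.22  0.14 11.08]
expect px [382.4 265.7]
```

View pics/w63.png

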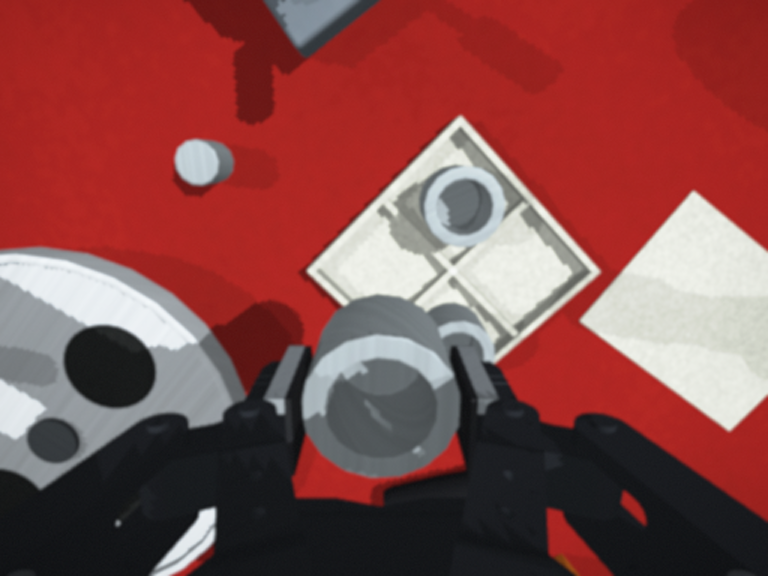

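Emit:
{"op": "apply_moves", "data": {
  "targets": [
    [-0.2, 0.15, 3.5, 0],
    [0, 0, 3.5, 0],
    [0, 0, 2.5, 0],
    [0, 0, 1.2, 0],
    [0, 0, 0, 0],
    [0, 0, 0, 0]
  ]
}}

```text
time_s: 98.15
eef_pos: [590.7, 200.5, 137.1]
ee_rot: [0.001, 0.321, 0.947, 0.0]
force: [-0.6, 0.4, -2.7]
grip_width: 0.522
```

```bash
python3 go.py 589.2 200.9 93 w64 589.2 200.9 4
```

```text
j [ 0.14  0.69  1.37 -0.    1.08 -0.78] pos [590.7 200.5 137.1] t 98.15 F [-0.6  0.4 -2.7] w 44.5 jaw deg 52.6
shift cm [ 0.15 -0.06  4.41]
expect px [377.4 309.2]
```

View pics/w64.png

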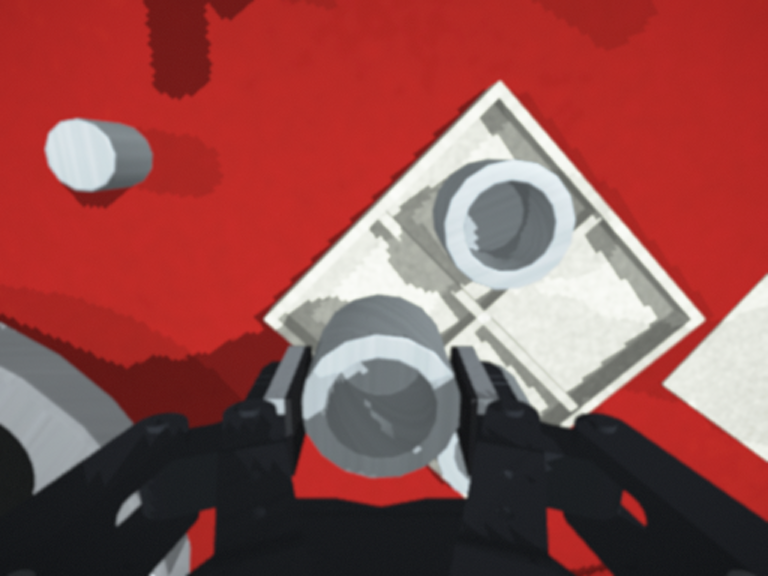

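Emit:
{"op": "apply_moves", "data": {
  "targets": [
    [0.15, -0.06, 0, 0],
    [0, 0, 1.5, 0],
    [0, 0, 1.2, 0],
    [0, 0, 0.9, 0],
    [0, 0, 0.5, 0],
    [0, 0, 0, 0],
    [0, 0, 0, 0]
  ]
}}

```text
time_s: 98.9
eef_pos: [588.7, 201.3, 95.0]
ee_rot: [0.0, 0.321, 0.947, 0.0]
force: [-0.1, -0.4, -2.4]
grip_width: 0.52
```

```bash
python3 go.py 589.2 200.9 93 w65 589.2 200.9 4
```

```text
j [ 0.14  0.74  1.4   0.    1.   -0.78] pos [588.7 201.3  95. ] t 98.9 F [-0.1 -0.4 -2.4] w 44.4 jaw deg 52.6
shift cm [-0.06 -0.    0.2 ]
expect px [378.4 351.3]
```

View pics/w65.png

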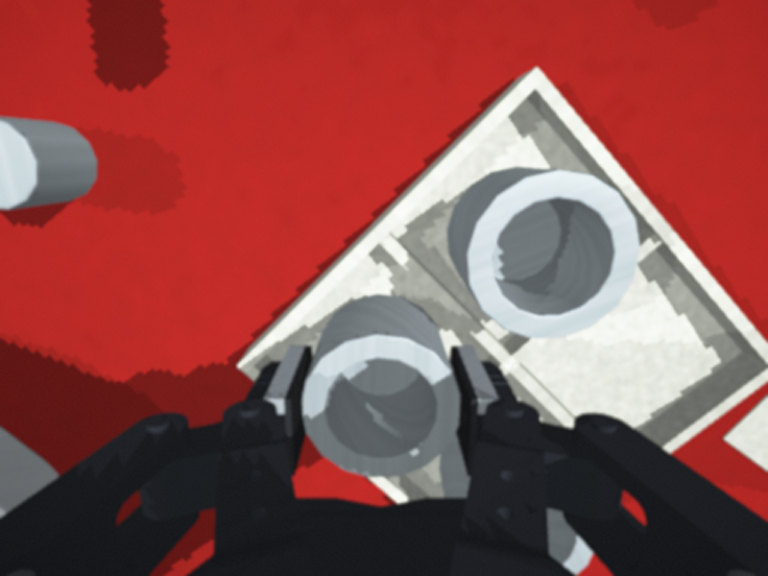

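Emit:
{"op": "apply_moves", "data": {
  "targets": [
    [0, 0, 0.25, 0],
    [0, 0, 0, 0],
    [0, 0, 0, 0]
  ]
}}

```text
time_s: 99.25
eef_pos: [588.7, 201.3, 92.5]
ee_rot: [0.0, 0.321, 0.947, 0.0]
force: [0.3, 0.0, -2.4]
grip_width: 0.519
```

Emit:
{"op": "apply_moves", "data": {
  "targets": [
    [0, 0, 0.1, 0],
    [0, 0, 0, 0]
  ]
}}

```text
time_s: 99.45
eef_pos: [588.7, 201.3, 92.5]
ee_rot: [0.0, 0.321, 0.947, 0.0]
force: [-3.0, -1.4, 6.3]
grip_width: 0.516
```

Emit:
{"op": "apply_moves", "data": {
  "targets": [
    [0, 0, 0, 0],
    [0, 0, 0, 0],
    [0, 0, 0, 0],
    [0, 0, -1, 0],
    [0, 0, -3, 0],
    [0, 0, -4, 0],
    [0, 0, -4, 0]
  ],
  "grip": 5.6
}}

```text
time_s: 100.15
eef_pos: [588.4, 201.2, 213.4]
ee_rot: [0.0, 0.321, 0.947, 0.0]
force: [-0.2, 0.4, -0.5]
grip_width: 0.656
```

Emit:
{"op": "apply_moves", "data": {
  "targets": [
    [-2, 0, -4, 0],
    [-2, 0, -4, 0],
    [0, 0, -3, 0],
    [0, 0, 0, 0],
    [0, 0, 0, 0]
  ]
}}

```text
time_s: 100.65
eef_pos: [620.1, 177.0, 321.8]
ee_rot: [0.0, 0.321, 0.947, 0.0]
force: [-0.5, -0.3, -0.8]
grip_width: 0.655
```

Run:
```python
from rig import capture,readout
import h,numpy as np,cv2
for n,p in (("wrist","w66"),("scene","s4"),("side","sd10")):
    c=capture(n)
    cv2.imwrite(f"pics/{p}.png",cv2.resize(c["img"][:,:,::-1],(768,576),interpolation=cv2.INTER_CUBIC))
    if n!="wrist": print(n,[ (nm,h.proj(c,np.array(q))*1.5) for nm,q in (("c1",[581,265,44]),("c2",[653.5,209.5,44]),("c3",[589,201,44]))])
print(readout.sense()["eef_pos"],readout.sense()["time_s"])
```

```text
scene [('c1', array([550.81313067, 339.37509857])), ('c2', array([523.475183  , 367.88595221])), ('c3', array([515.63626621, 339.67281958]))]
side [('c1', array([352.64121088, 210.73746431])), ('c2', array([390.34907739, 216.68097398])), ('c3', array([365.72896083, 225.33785179]))]
[619.94259369 177.11922157 320.06646446] 100.8
```

View pics/w66.png

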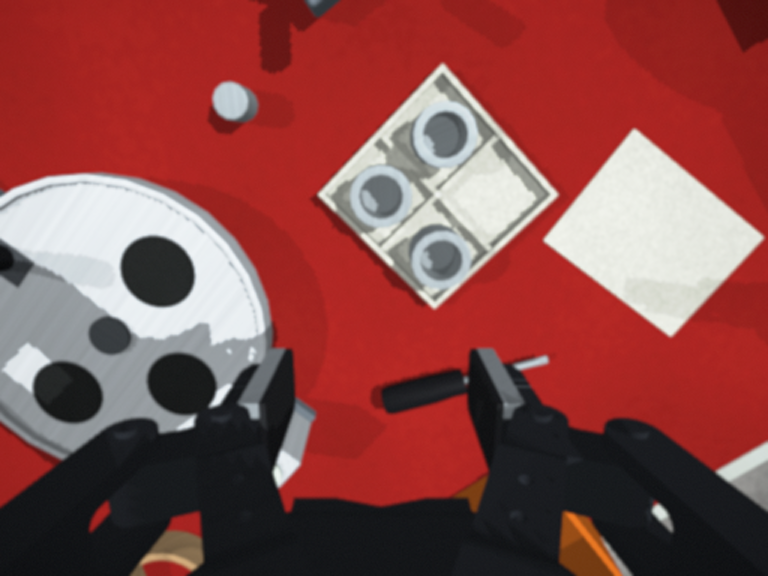

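View pics/s4.png

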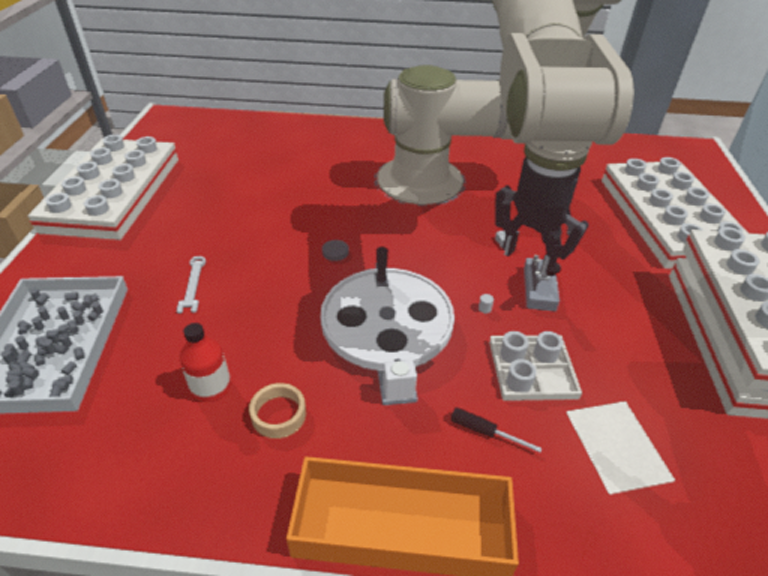

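View pics/sd10.png

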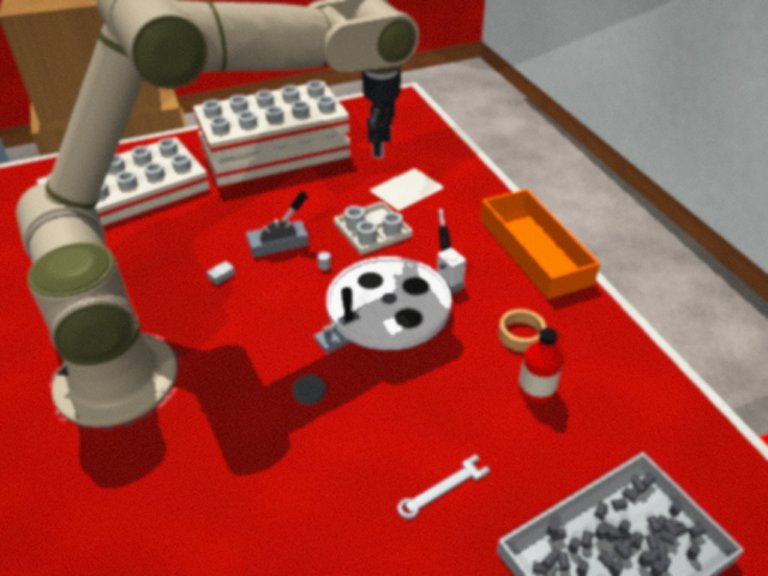

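```bash
ls -tr pics | head -20
python3 - <<'E'
import cv2,glob,os
fs=[f for f in sorted(glob.glob('pics/s*.png'),key=os.path.getmtime)]
print(fs)
sd=[f for f in fs if 'sd' in f or 'side' in f]; print(sd[0])
a=cv2.imread(sd[0]);print(a.shape)
s=a.shape[1]/768
c=a[int(150*s):int(300*s),int(180*s):int(380*s)]
b=cv2.imread('pics/sd10.png')[150:300,180:380]
cv2.imwrite('pics/cmp1.png',cv2.hconcat([cv2.resize(c,(400,300)),cv2.resize(b,(400,300))]))
E
```

```text
scene0.png
side0.png
wrist0.png
w1.png
s1.png
w2.png
w3.png
w4.png
w5.png
w6.png
sd1.png
w7.png
w8.png
w9.png
w10.png
w11.png
s2.png
w12.png
w13.png
w14.png
['pics/scene0.png', 'pics/side0.png', 'pics/s1.png', 'pics/sd1.png', 'pics/s2.png', 'pics/sd2.png', 'pics/sc_lever.png', 'pics/sd_lever.png', 'pics/sd_lever2.png', 'pics/sd_lever3.png', 'pics/sc20.png', 'pics/sd_lever4.png', 'pics/sd5.png', 'pics/sd6.png', 'pics/s3.png', 'pics/sd7.png', 'pics/sd_lever5.png', 'pics/sd_lever6.png', 'pics/sd_lever7.png', 'pics/sd_lever8.png', 'pics/sd9.png', 'pics/s4.png', 'pics/sd10.png']
pics/side0.png
(576, 768, 3)
```

View pics/cmp1.png

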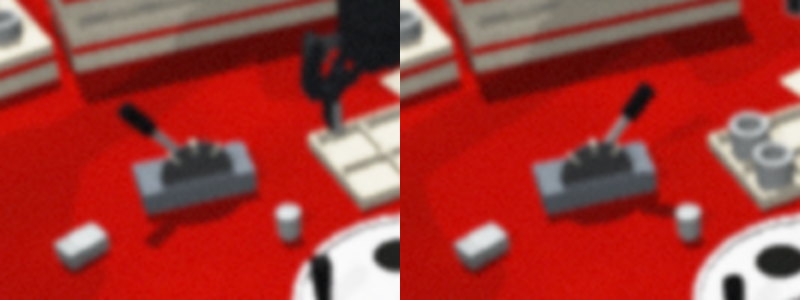

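```bash
cat st.py | head -40; python3 go.py 470 -20 330
```

```text
from h import *
s=readout.sense(); R=quat2R(s["ee_rot"]);print("j6",s["joints"][5].round(3),"j1",s["joints"][0].round(3), s["eef_pos"].round(1),s["time_s"],s["force"].round(1),s["wrist_torque"].round(2),round(s["grip_width"]*85.4,1))
p=s["eef_pos"]-[544.7,-36.4,0]; a=np.degrees(np.arctan2(p[1],p[0]));print("r",np.hypot(p[0],p[1]).round(1),"ang",a.round(1),"q deg",((a-193.0+30)%360-30).round(1),"tooly-tangent",((np.degrees(np.arctan2(R[1,1],R[0,1]))-a-90+180)%360-180).round(2))
j [ 0.1   0.58  1.06 -0.    1.51 -0.82] pos [619.9 177.1 320.1] t 100.8 F [ 0.2  0.1 -0.7] w 55.9 jaw deg 52.6
shift cm [ -0.05 -24.77  -0.95]
```

Emit:
{"op": "apply_moves", "data": {
  "targets": [
    [0, -3.5, -1, 0],
    [0, -3.5, 0, 0],
    [0, -3.5, 0, 0],
    [0, -3.5, 0, 0],
    [0, -3.5, 0, 0],
    [0, -3.5, 0, 0],
    [0, -3, 0, 0],
    [0, 0, 0, 0]
  ]
}}

```text
time_s: 101.6
eef_pos: [473.0, -15.4, 330.9]
ee_rot: [-0.001, 0.322, 0.947, -0.0]
force: [-0.1, -0.0, -0.4]
grip_width: 0.653
```

```bash
python3 go.py 470 -20 330 w67
```

```text
j [-0.28  0.18  1.6  -0.    1.37 -1.2 ] pos [473.  -15.4 330.9] t 101.6 F [-0.1 -0.  -0.4] w 55.7 jaw deg 52.4
shift cm [-0.05 -0.55  0.09]
```

View pics/w67.png

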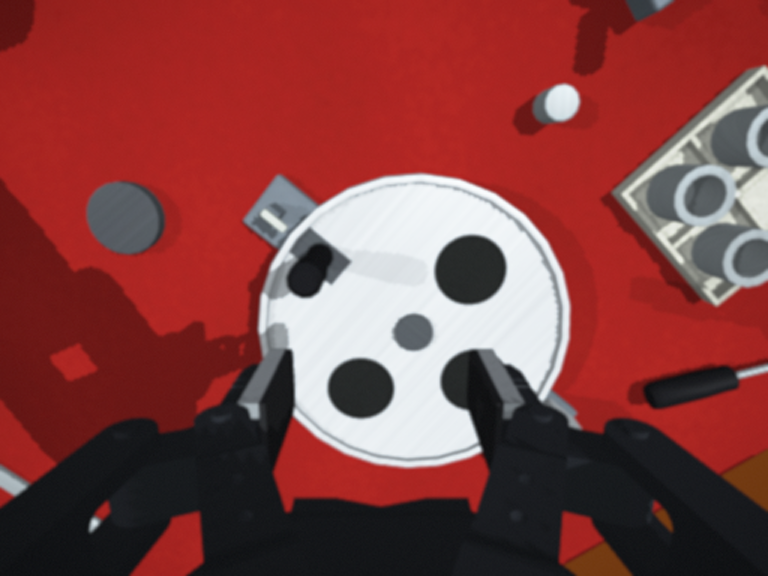

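Run:
```python
from rig import capture
from h import *
c=capture("wrist"); g=cv2.cvtColor(c["img"],cv2.COLOR_RGB2GRAY)
m=((g<60)).astype(np.uint8); n,l,st,ce=cv2.connectedComponentsWithStats(m)
for i in range(1,n):
    if 500<st[i,4]<5000: print(st[i],ce[i]*1.5,onz(c,*ce[i],40).round(1))
P={}
for nm,q in (("pt",(270,220)),("ptz",(280,228)),("hub",(413,332)),("p3",(470.5,269.5)),("p1",(360.5,388.5))):
    P[nm]=onz(c,q[0]/1.5,q[1]/1.5,40)[:2]; print(nm,P[nm].round(1))
C=(P["p1"]+P["p3"])/2
d=P["p3"]-P["p1"]; print("C",C,"half",np.hypot(*d)/2, "handle ang",np.degrees(np.arctan2(d[1],d[0]))+90)
for k in("pt","ptz"): v=P[k]-C;print(k,np.degrees(np.arctan2(v[1],v[0]))%360,np.hypot(*v))
```

```text
[  0   0  23  34 622] [14.20900322 20.84083601] [ 195.3 -117.9   40. ]
[ 378    0   56   51 1409] [599.55180979  28.39779986] [444.7 199.1  40. ]
[399 128  67  75 716] [648.41061453 249.8924581 ] [603.  150.2  40. ]
[ 290  158   45   44 1551] [467.7311412  268.80947776] [529.8  29.9  40. ]
[190 162  31  35 699] [307.62017167 269.27896996] [453.3 -70.5  40. ]
[ 417  238   95   35 1504] [684.73204787 384.53058511] [724.4 118.2  40. ]
[ 218  240   42   38 1235] [358.1417004  387.33765182] [ 558.4 -102.6   40. ]
pt [405.9 -68.5]
ptz [415.2 -66.4]
hub [546.4 -36. ]
p3 [531.6  31.3]
p1 [ 560.4 -101.7]
C [546.02704876 -35.21990997] half 68.06049666661468 handle ang 192.2291304076221
pt 193.34586933791496 144.0413036513124
ptz 193.41305474338898 134.48466029257003
```

```bash
python3 -c "
from rig import ctrl
print(ctrl.finish_job())"
```

```text
the job is handed in; nothing more can be done
None
```

I've handed the job in at about 102 s of the 210 s. All three sleeves present were gauged and now stand in the packing tray. The one real doubt is which way the brake lever locks.

**What I did, in order:**
1. Stood each sleeve centred on its own pad, within about 2 mm.
2. Set the brake lever upright.
3. Wound the crank anticlockwise past the pointer and on for one whole turn. All three sleeves were still on their pads at the end.
4. Pushed the lever fully over to lock.
5. Stood each sleeve upright in its own tray cell.

**Last checks:**
- **Tray:** the wrist, scene and side pictures show three upright sleeves in three separate cells.
- **Handle:** it stands about 1° short of the pointer by my measurement (192.2° against 193.4°), which is about the measuring error.
- **Bystanders:** all stand apart and upright where I expected them. I did not measure each one against its start position.
- **Arm:** it is raised clear and touches nothing.

**What disagreed or stayed uncertain:**
- **Lever direction:** the lever swings along the robot's forward axis, not left to right as the text says. It started leaning about 37° towards the robot, close to that stop. Only "free" fits the stated start range, so I took the opposite, far stop as lock and left it there. A friction check at the crank with the lever at each stop showed no difference, so it did not confirm this.
- **Order:** that check came after the whole turn and moved the table and lever slightly. I brought the handle back to the pointer and the lever back to the far stop before loading the tray.
- **Tray position:** the tray centre differed by about 6 mm between camera views. I therefore placed each sleeve by the wrist picture.

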